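# Stow the sample-cup tray in the stall locker

### The job

Raise the locker's flap until the stay locks and holds it up by itself. Then carry the tray of cups by its overhead grip, keeping it level, set it down gently on the step in front of the open locker with its knob on the near side, let go, and slide it by its knob between the guide rails fully home against the back. Press the stay's catch to unlock the flap, let it come down gently and push it fully shut, with the cups still in the tray and the other crockery left where it stands.

Things in the scene. Friction and masses are not known exactly. Their poses are not given: they have to be found in the camera images.
- locker: Fixed wooden locker on a plywood step, facing the robot. Origin on the counter under the middle of the landing; x into the locker, y left, z up. In its frame (mm): front plane x 90, inner back face x 277, bay floor = step top z 40, roof underside z 195, roof top z 209 (x 90-302, y +-135), side walls outside y +-117.
- bay_home (a point): Where the tray's origin lies when fully home: bay floor, locker frame (202, 0, 40), tray axes along the locker's, tray against the back. Two guide rails 45 high on the bay floor leave a gap 186 wide (y +-93), straight from x 125 on, flared at their front ends from x 97.
- flap (a joint): Lift-up flap, rad: 0 shut, grows as its lower edge swings towards the robot and up; stop 2.87. Panel 212 wide, 14 thick, 158 below the hinge when shut. Starts 0 to 0.07. Raised to 2.83 or more the stay has caught; let go, it drops back and is held at 2.75. Unlocked, its 0.42 kg sinks on a damper (about 3 s) and stops ajar, near 0.1 to 0.2, until pushed shut.
- flap_knob (a point): Centre of the flap's knob, a steel block 24 wide (along the hinge), 22 high, 18 deep on a 14 thick neck; 113 from the hinge axis along the panel, 38 out of the panel's mid-plane (its end 47). Moves with the flap.
- flap_hinge (a point): Middle of the hinge axis, along the locker's y, at locker frame (82, 0, 203). At flap angle t, a point that is a below and b in front of it when shut lies at x = -a sin t - b cos t, z = -a cos t + b sin t from it (locker axes).
- catch (a joint): Stay catch, rad: steel see-saw lever on the roof, middle of its front edge; 0 at rest (sprung), 0.30 with its rear tab fully down. Its nose holds the raised flap's stay pin; above about 0.25 the flap is free. Keep the tab down until the flap has sunk below 2.45.
- catch_tab (a point): Top middle of the catch's rear tab, 34 x 32, locker frame (166, 0, 243), just above the roof. Pressing takes 3 to 6 N and it goes down 12 to its stop.
- tray: Loose light-wood tray (about 0.5 kg) with an overhead grip and a steel knob on its front. Origin: centre of its underside; x from knob side to far side, y left, z up. 150 deep (x), 180 wide (y), walls 40 high, 6 thick, floor 6. Starts on the counter, knob roughly towards the robot (yaw within 0.5).
- tray_grip (a point): Centre of the tray's overhead grip, a bar 110 long (x), 16 wide (y), 20 high, at z 78 of the tray (top at 88), on two 14 thick posts at x +-45; open below it to z 34.
- tray_knob (a point): Tray frame (-100, 0, 32): centre of the tray's knob, a steel block 22 wide (y), 20 high, 17 deep, on a 12 thick neck, its end 110 from the tray's origin.
- cup_a: Loose small white handleless cup, 54 wide at the rim, 40 high, standing in the left (+y) compartment of the tray. Origin: centre of its foot.
- cup_b: The same cup in the right (-y) compartment.
- teapot: White teapot on the left rear of the locker's roof, 110 wide, 106 high, spout and handle reach 85 from its axis. Origin: centre of its foot. Leave alone.
- bowls: Stack of bowls on the counter behind the tray, 116 wide, 100 high. Origin: centre of its foot. Leave alone.
- vase: Small blue bud vase on the counter close to the right (-y) edge of the step, 58 wide, 114 high. Origin: centre of its foot. Leave alone.
- mug: Brown mug on the counter close to the left (+y) edge of the step, 76 wide, 85 high, handle reaching 75 from its axis towards the robot. Origin: centre of its foot. Leave alone.
- landing (a point): Middle of the landing, the bare part of the step before the locker, on its top: locker frame (0, 0, 40). The step spans x -80 to 310, y +-140 there.
Not all that is in view belongs to the job. What is shaped like the cup_a but blue is not meant. What is shaped like the cup_b but black is not meant.

How it is judged:
By the outcome, as a careful person would: the job done as asked, in the order asked, and still so for the second after the job is handed in, with the robot touching nothing.
It also fails if it takes over 72 s, if anything falls off the work surface, if the arm or the gripper's body presses on something with over 40 N, if the wrist force passes 120 N, or if a joint passes its speed limit or range.

### The arm

A 7-joint arm with a two-finger parallel gripper is mounted at the origin on the work surface. World frame = base frame: x ahead of the robot, y to its left, z up, the work surface at z = 0. Lengths are in m, angles in rad, forces in N, time in s.
With the tool pointing down it reaches from about 0.425 to 0.95 m from the base axis. Payload 4.7 kg.
Tool frame: the origin (TCP) lies between the finger pads; the fingertips stand 25 mm ahead of it and the grasp point (between the pads) lies 6 mm ahead of it; x points along the fingers, z is the direction in which the jaws open and shut, and the axes are right-handed (so a half turn about x gives the same grasp; the last joint's range is limited). The gripper opens to 85 mm and grips with 20 to 120 N. Pads are 22 mm wide; open, the fingers measure 114 mm over their backs; the gripper's body (76 mm by 85 mm) begins 54 mm behind the grasp point. The pads swing forward as they close: fully open they stand 13 mm farther back than shut.
Start: joints at [1.096, 0.469, -0.049, 1.532, 0.024, 1.141, -0.082], TCP at [0.291, -0.609, 0.229] pointing down, gripper open.
Joint ranges: [-2.59, 2.59], [-0.33, 1.99], [-1.39, 1.29], [0.1, 2.45], [-1.04, 4.18], [0.21, 1.99], [-2.66, 2.66]. Speed limits (rad/s): [2.57, 2.57, 3.14, 3.14, 3.14, 3.14, 3.14].

### API

Orientations are given as a 3x3 rotation matrix whose columns are the frame's x, y, z axes.
In Python, from rig import * gives the robot as it stands. Calls block until the motion is done:
- movep(position, orientation): joint-space move of the TCP to a pose.
- move_l(position, attitude=None, feed=0.15, until_force=None): straight line of the TCP; attitude=None keeps the orientation; feed is the mean speed in m/s. With until_force (N) it stops when the force on the tool has changed by that much, and returns True; else False.
- move_joints(angles): joint-space move.
- command_gripper(opening, newtons=None): finger opening in m; newtons is the grip in N (None keeps the last); returns when the fingers have stopped.
- sleep(seconds).
- inverse_kinematics(position, orientation): joint angles nearest the present ones, or None.
- sense(): the state.
- camera(name): name is "scene" or "top"; returns (picture, depth): 480x640x3 uint8, red, green, blue; 480x640 float32, m along the optical axis (not along the pixel's ray), 0 where there is no reading.
- camera_params(name): a dict with "K" (3x3 intrinsics, pixels), "position" and "rotation" of the camera in the world. Camera axes: x right, y down, z forward; pixel columns grow to the right and rows downward; lengths in m; the calibration is good to about 2 mm. A picture is of the moment at which its call begins. camera_params takes no time and is no camera call.
A pose or a line that the arm cannot do raises Unreachable and nothing moves.
- finish_job(): hands the job in, once; it reports no verdict.
The state is a dict: "time_s": time; "joint_pos": joint angles; "qd": joint speeds; "joint_efforts": joint torques, N m; "position": TCP position; "tcp_rot": TCP orientation; "wrist_force": force on the tool from outside, world axes, zero at the start; "ft_torque": the same for the moment, N m; "finger_gap": finger opening in m.
Only numpy, scipy, OpenCV 4.12 (cv2) and the standard library are available. Lean on these libraries where they do the work, as an engineer would, in place of code of your own. Each camera call takes 0.05 s, during which the arm holds its last target.

## Working session

There is one attempt and no reset: what is moved stays moved. The work goes in short steps, each a Python script; the robot and the scene stay as the last script left them, time stands still between calls to the robot, and variables do not carry over. Pictures are saved under pics/ and viewed, and the job is handed in when it is done.

```bash
ls; mkdir -p pics; python3 - <<'E'
from rig import *
import numpy as np, cv2
for n in ("scene","top"):
    p,d=camera(n); cv2.imwrite(f"pics/{n}0.png",p[:,:,::-1]); np.save(f"pics/{n}0.npy",d); print(n,camera_params(n))
s=sense(); print(s)
E
```

```text
pics
scene {'K': array([[475.3417718 ,   0.        , 318.41501091],
       [  0.        , 475.3417718 , 239.09799945],
       [  0.        ,   0.        ,   1.        ]]), 'position': array([0.92748791, 0.42723837, 1.09827699]), 'rotation': array([[-0.7708909 ,  0.53972725, -0.33826278],
       [ 0.63694227,  0.65787877, -0.40187071],
       [ 0.00563532, -0.52525234, -0.85092786]])}
top {'K': array([[588.99587328,   0.        , 323.4898088 ],
       [  0.        , 588.99587328, 240.33526759],
       [  0.        ,   0.        ,   1.        ]]), 'position': array([ 0.3576551 , -0.00659788,  1.28849358]), 'rotation': array([[ 0.02446057, -0.9851011 ,  0.1702278 ],
       [-0.99965501, -0.02573195, -0.00526614],
       [ 0.00956797, -0.17004026, -0.98539067]])}
{'time_s': 0.1, 'joint_pos': array([ 1.09611346,  0.46936527, -0.04863528,  1.53358003,  0.02410779,
        1.14098958, -0.08229145]), 'qd': array([-0.00160174, -0.00367424, -0.00024464, -0.00148049,  0.00148492,
       -0.00087029,  0.00036979]), 'joint_efforts': array([-2.72158431e-04, -5.11517823e+01, -4.71545407e-02, -2.38391089e+01,
        1.08499048e-02,  4.33222813e-03,  3.83761085e-05]), 'position': array([ 0.29083982, -0.60854067,  0.22776111]), 'tcp_rot': array([[-8.01921353e-04,  9.02240210e-01,  4.31233070e-01],
       [ 1.56249787e-03,  4.31233813e-01, -9.02238858e-01],
       [-9.99998458e-01, -4.97238505e-05, -1.75556401e-03]]), 'wrist_force': array([-0.40710705,  0.07171649, -0.46323149]), 'ft_torque': array([ 0.02621133,  0.04180225, -0.00779124]), 'finger_gap': 0.0853546699169779}
```

View pics/scene0.png

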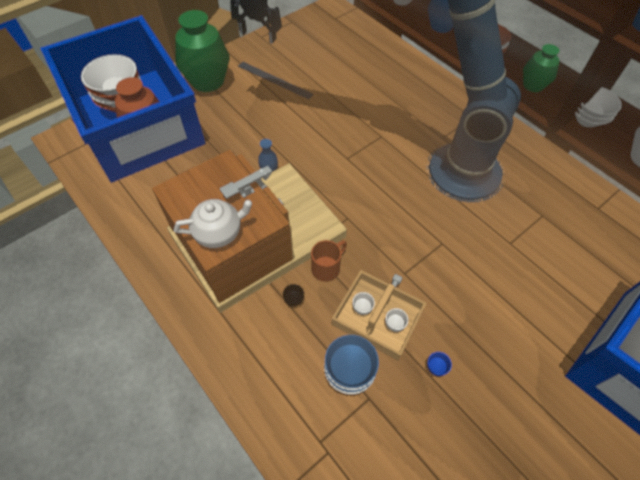

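View pics/top0.png

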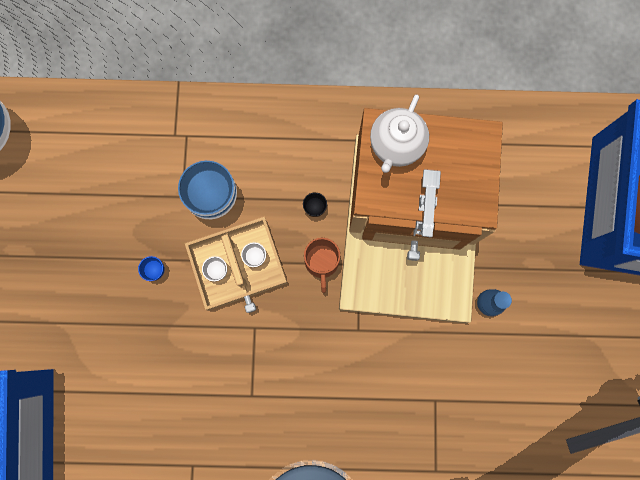

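```bash
cat > h.py <<'E'
import numpy as np, cv2
from rig import *
def cloud(n,d):
    c=camera_params(n);K=c["K"];v,u=np.indices(d.shape)
    P=np.stack([(u-K[0,2])*d/K[0,0],(v-K[1,2])*d/K[1,1],d],-1)@c["rotation"].T+c["position"]
    P[d==0]=np.nan
    return P
def proj(n,p):
    c=camera_params(n);q=(np.asarray(p)-c["position"])@c["rotation"];q=q@c["K"].T
    return q[...,:2]/q[...,2:]
E
python3 - <<'E'
from h import *
T=cloud("top",np.load("pics/top0.npy"));S=cloud("scene",np.load("pics/scene0.npy"))
def rect(P,lo,hi,x0,x1,y0,y1,name):
    m=(P[...,2]>lo)&(P[...,2]<hi)&(P[...,0]>x0)&(P[...,0]<x1)&(P[...,1]>y0)&(P[...,1]<y1)
    mm=cv2.morphologyEx(m.astype(np.uint8),cv2.MORPH_OPEN,np.ones((2,2)))
    Q=P[mm>0]; r=cv2.minAreaRect((Q[:,:2]*1000).astype(np.float32)); print(name,len(Q),r,np.median(Q[:,2]));print(cv2.boxPoints(r).round(1).tolist())
for n,P in (("top",T),("scene",S)):
    print(n, [ (k,P[v,u].round(3).tolist()) for k,(u,v) in dict(k=(413,255),tray=(215,268),roof=(470,150)).items()] if n=="top" else "")
    rect(P,.2,.216,.4,1.0,-.5,.05,"roof"+n)
    rect(P,.032,.046,.4,1.0,-.5,.0,"step"+n)
    rect(P,.033,.046,.35,.62,.05,.4,"tray"+n)
E
```

```text
top [('k', [0.537, -0.196, 0.101]), ('tray', [0.51, 0.22, 0.018]), ('roof', [0.727, -0.288, 0.21])]
rooftop 12531 ((665.365478515625, -295.41400146484375), (175.54800415039062, 439.018310546875), 36.174129486083984) nan
[[464.8999938964844, -170.0], [724.0999755859375, -524.4000244140625], [865.7999877929688, -420.79998779296875], [606.7000122070312, -66.4000015258789]]
steptop 9625 ((nan, nan), (0.0, 0.0), 0.0) nan
[[nan, nan], [nan, nan], [nan, nan], [nan, nan]]
traytop 1327 ((479.9612121582031, 215.4492645263672), (173.13290405273438, 296.05987548828125), 24.015661239624023) nan
[[340.6000061035156, 315.3999938964844], [461.1000061035156, 45.0], [619.2999877929688, 115.5], [498.79998779296875, 385.8999938964844]]
scene 
roofscene 6802 ((591.7900390625, -259.1994323730469), (514.2386474609375, 200.24485778808594), 59.56937789916992) nan
[[375.20001220703125, -430.20001220703125], [547.9000244140625, -531.5999755859375], [808.2999877929688, -88.19999694824219], [635.7000122070312, 13.199999809265137]]
stepscene 4344 ((561.2191772460938, -156.15281677246094), (482.9230651855469, 226.7425079345703), 39.92131042480469) nan
[[303.29998779296875, -224.1999969482422], [448.79998779296875, -398.1000061035156], [819.2000122070312, -88.0999984741211], [673.5999755859375, 85.69999694824219]]
trayscene 1135 ((469.8049621582031, 217.43724060058594), (195.58331298828125, 286.92822265625), 25.01909065246582) nan
[[320.5, 306.1000061035156], [441.8999938964844, 46.099998474121094], [619.0999755859375, 128.8000030517578], [497.70001220703125, 388.79998779296875]]
```

```bash
python3 - <<'E'
import cv2
a=cv2.imread("pics/top0.png");cv2.imwrite("pics/crop_top.png",cv2.resize(a[90:340,130:530],None,fx=2,fy=2,interpolation=cv2.INTER_CUBIC))
a=cv2.imread("pics/scene0.png");cv2.imwrite("pics/crop_sc.png",cv2.resize(a[130:400,150:450],None,fx=2.2,fy=2.2,interpolation=cv2.INTER_CUBIC))
E
```

```text
(no output)
```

View pics/crop_top.png

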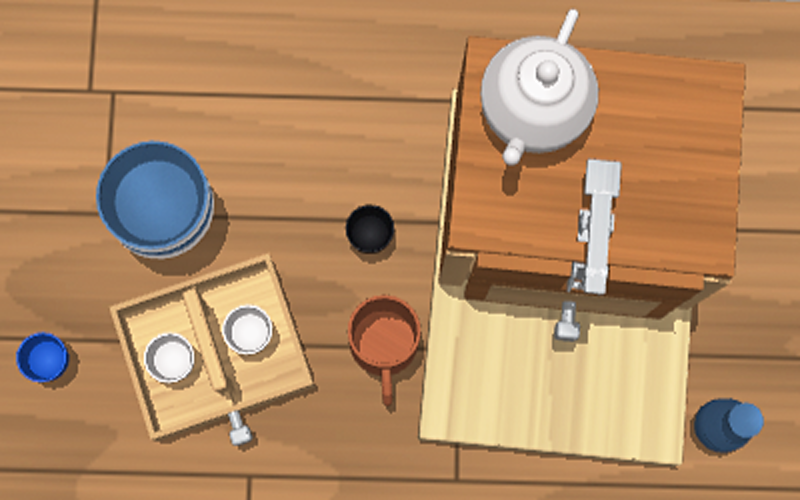

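View pics/crop_sc.png

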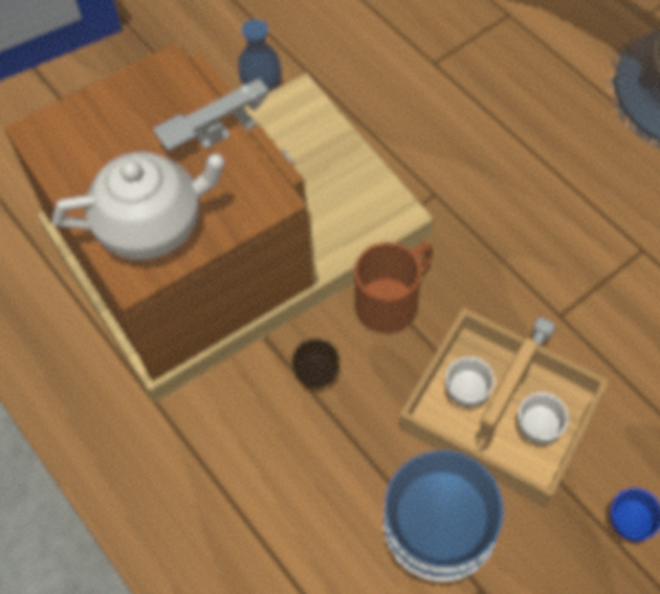

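```bash
cat >> h.py <<'E'
def planepix(n,uv,z):
    c=camera_params(n);K=c["K"];u,v=uv
    r=c["rotation"]@np.array([(u-K[0,2])/K[0,0],(v-K[1,2])/K[1,1],1.]);o=c["position"]
    return o+r*(z-o[2])/r[2]
def R2(y): return np.array([[np.cos(y),-np.sin(y)],[np.sin(y),np.cos(y)]])
def fit2(model,meas):
    model=np.array(model);meas=np.array(meas);a=model.mean(0);b=meas.mean(0)
    A=model-a;B=meas-b
    y=np.arctan2((A[:,0]*B[:,1]-A[:,1]*B[:,0]).sum(),(A*B).sum());t=b-R2(y)@a
    return y,t,((model@R2(y).T+t-meas)*1000).round(1)
E
python3 - <<'E'
from h import *
T=cloud("top",np.load("pics/top0.npy"));S=cloud("scene",np.load("pics/scene0.npy"))
print("roof z",np.nanmedian(T[120:210,460:490,2]),"step z",np.nanmedian(T[270:300,370:390,2]), "counter",np.nanmedian(T[290:310,190:300,2]),np.nanmedian(T[400:420,190:300,2]))
def comp(P,lo,hi,seed,n):
    m=((P[...,2]>lo)&(P[...,2]<hi)&np.isfinite(P[...,2])).astype(np.uint8)
    k,l=cv2.connectedComponents(m,connectivity=4); mm=l==l[seed[1],seed[0]]
    cv2.imwrite(f"pics/m_{n}.png",mm.astype(np.uint8)*255)
    Q=P[mm]; r=cv2.minAreaRect((Q[:,:2]*1000).astype(np.float32)); print(n,len(Q),r,cv2.boxPoints(r).round(1).tolist())
comp(T,.200,.218,(470,150),"roof"); comp(T,.033,.047,(370,280),"step")
Y=[]
r=[((90,135),(353.5,214)),((302,135),(364,109)),((302,-135),(502.5,121.5)),((90,-135),(497.5,228.5))]
m=[np.array(a)/1000 for a,_ in r]; q=[planepix("top",b,.209)[:2] for _,b in r]
r2=[((-80,140),(340,308.)),((-80,-140),(470,321))]
m+=[np.array(a)/1000 for a,_ in r2]; q+=[planepix("top",b,.04)[:2] for _,b in r2]
print(fit2(m,q))
# tray corners: z .04
tr=[((75,90),(130+110/2,90+306/2)),((75,-90),(130+270/2,90+256/2)),((-75,-90),(130+314/2,90+382/2)),((-75,90),(130+153/2,90+432/2))]
print(fit2([np.array(a)/1000 for a,_ in tr],[planepix("top",b,.04)[:2] for _,b in tr]))
for k,uv in dict(flapk=(413,257),trayk=(250,306)).items(): print(k,np.nanmedian(T[uv[1]-2:uv[1]+3,uv[0]-2:uv[0]+3].reshape(-1,3),0))
E
```

```text
roof z 0.2095814955034292 step z 0.04035259598000951 counter 0.002426812631518005 0.00024112793698294333
roof 12578 ((683.7491455078125, -209.4422149658203), (270.4888916015625, 229.69529724121094), 85.57390594482422) [[558.7999877929688, -335.3999938964844], [787.7999877929688, -353.1000061035156], [808.7000122070312, -83.5], [579.7000122070312, -65.69999694824219]]
step 9638 ((610.7639770507812, -203.70819091796875), (280.3009948730469, 389.941650390625), 85.54291534423828) [[405.5, -328.29998779296875], [794.2999877929688, -358.6000061035156], [816.0, -79.0999984741211], [427.29998779296875, -48.79999923706055]]
(np.float64(-0.07595623371602199), array([ 0.49622645, -0.19536078]), array([[ 0.5, -0.2],
       [ 3.5,  0.8],
       [ 0.9, -0.3],
       [ 0.6,  0.6],
       [-2.3,  1.9],
       [-3.2, -2.9]]))
(np.float64(0.35036735543827646), array([0.52226588, 0.17241754]), array([[ 2. , -0.8],
       [ 4.6, -0.8],
       [-1. ,  0.1],
       [-5.6,  1.5]]))
flapk [ 0.53305028 -0.19628534  0.1011878 ]
trayk [0.4286949  0.13797646 0.04265136]
```

```bash
python3 - <<'E'
from h import *
T=cloud("top",np.load("pics/top0.npy"))
c=np.array([.5223,.1724]);y=.35
for it in range(3):
    L=(T[...,:2]-c)@R2(y)
    Z=T[...,2]
    w=(Z>.033)&(Z<.047)&(abs(L[...,0])<.09)&(abs(L[...,1])<.105)
    out=w&((abs(L[...,1])>.078)|(L[...,0]>.066)|(abs(L[...,1])>.02)&(L[...,0]<-.066))
    Q=T[out][:,:2]; r=cv2.minAreaRect((Q*1000).astype(np.float32)); print("walls",len(Q),r)
g=(Z>.08)&(Z<.094)&(abs(L[...,0])<.08)&(abs(L[...,1])<.05)
G=T[g][:,:2];r=cv2.minAreaRect((G*1000).astype(np.float32));print("grip",len(G),r,np.median(Z[g]))
k=(Z>.038)&(Z<.047)&(abs(L[...,1])<.03)&(L[...,0]<-.085)&(L[...,0]>-.13)
print("knob",cv2.minAreaRect((T[k][:,:2]*1000).astype(np.float32)))
E
```

```text
walls 899 ((520.9370727539062, 174.81784057617188), (151.26119995117188, 180.7471466064453), 20.681781768798828)
walls 899 ((520.9370727539062, 174.81784057617188), (151.26119995117188, 180.7471466064453), 20.681781768798828)
walls 899 ((520.9370727539062, 174.81784057617188), (151.26119995117188, 180.7471466064453), 20.681781768798828)
grip 407 ((520.7998657226562, 174.5811309814453), (109.89745330810547, 16.238235473632812), 20.550128936767578) 0.08759198672545798
knob ((429.6141052246094, 140.32862854003906), (24.297718048095703, 21.434814453125), 30.521318435668945)
```

```bash
cat >> h.py <<'E'
LO=np.array([.4965,-.1949]);LY=-.0777
TO=np.array([.5209,.1747]);TY=.360
def LP(x,y,z):  # locker mm -> world m
    q=R2(LY)@np.array([x,y])/1000+LO; return np.array([q[0],q[1],z/1000])
def ORI(p,yaw=LY,s=1):
    # tool x = (cos p,0,-sin p) in yawed frame, tool z = s*y
    c,S=np.cos(yaw),np.sin(yaw);Rz=np.array([[c,-S,0],[S,c,0],[0,0,1]])
    x=np.array([np.cos(p),0,-np.sin(p)]);z=np.array([0,s,0.]);y=np.cross(z,x)
    return Rz@np.stack([x,y,z],1)
def TCP(g,R,ahead=.006): return np.asarray(g)-R[:,0]*ahead
def knob(t,a=113,b=38): return LP(82-a*np.sin(t)-b*np.cos(t),0,203-a*np.cos(t)+b*np.sin(t))
E
python3 - <<'E'
from h import *
d2=np.deg2rad
for s in (1,-1):
    for t in np.arange(0,2.88,.35):
        o=[]
        for p in (30,45,60,75,90,100,110,120):
            R=ORI(d2(p),s=s);q=inverse_kinematics(TCP(knob(t),R),R);o.append("." if q is None else "X")
        print(s,round(t,2),"".join(o))
    print("tray pick",["." if inverse_kinematics(TCP([*TO,z],R),R) is None else "X" for z in (.08,.25) for p in (45,60,75,90) for R in [ORI(d2(p),TY,s)]])
    print("land",["." if inverse_kinematics(TCP(LP(0,0,z),R),R) is None else "X" for z in (120,250) for p in (45,60,75,90) for R in [ORI(d2(p),s=s)]])
    print("slide",[["." if inverse_kinematics(TCP(LP(x,0,72),R),R) is None else "X" for x in (-130,-100,-50,0,50,102)  for R in [ORI(d2(p),s=s)]] for p in (20,30,40,50)])
    print("catch",["." if inverse_kinematics(TCP(LP(166,0,z),R),R,) is None else "X" for z in (240,300) for p in (75,90,105) for R in [ORI(d2(p),s=s)]])
t0=sense()["time_s"];print(t0)
T=cloud("top",np.load("pics/top0.npy"))
Z=T[...,2];L=(T[...,:2]-LO)@R2(LY)*1000
m=(Z>.215)&(abs(L[...,1])<140)&(L[...,0]>80)&(L[...,0]<400)
for lo,hi in ((.215,.24),(.238,.26),(.26,.28),(.28,.30),(.30,.33)):
    k=m&(Z>lo)&(Z<hi);print(lo,k.sum(),"tp",[ (L[k&(L[...,1]>20)].min(0).round(),L[k&(L[...,1]>20)].max(0).round()) if (k&(L[...,1]>20)).any() else None],"mid",[(L[k&(abs(L[...,1])<20)].min(0).round(),L[k&(abs(L[...,1])<20)].max(0).round()) if (k&(abs(L[...,1])<20)).any() else None])
E
```

```text
1 0.0 .XXXXXXX
1 0.35 ..XXXXXX
1 0.7 ..XXXXXX
1 1.05 ..XXXXXX
1 1.4 ..XXXXXX
1 1.75 ..XXXXXX
1 2.1 .XXXXXXX
1 2.45 XXXXXXXX
1 2.8 XXXXXXXX
tray pick ['.', 'X', 'X', 'X', '.', 'X', 'X', 'X']
land ['.', 'X', 'X', 'X', '.', 'X', 'X', 'X']
slide [['.', '.', '.', '.', '.', 'X'], ['.', '.', '.', '.', '.', 'X'], ['.', '.', '.', '.', '.', 'X'], ['.', '.', '.', '.', 'X', 'X']]
catch ['X', 'X', 'X', 'X', 'X', 'X']
-1 0.0 .XXXXXXX
-1 0.35 ..XXXXXX
-1 0.7 ..XXXXXX
-1 1.05 ..XXXXXX
-1 1.4 ..XXXXXX
-1 1.75 .XXXXXXX
-1 2.1 .XXXXXXX
-1 2.45 XXXXXXXX
-1 2.8 XXXXXXXX
tray pick ['.', '.', 'X', 'X', '.', 'X', 'X', 'X']
land ['.', 'X', 'X', 'X', '.', 'X', 'X', 'X']
slide [['.', '.', '.', '.', '.', 'X'], ['.', '.', '.', '.', '.', 'X'], ['.', '.', '.', '.', '.', 'X'], ['.', '.', '.', '.', 'X', 'X']]
catch ['X', 'X', 'X', 'X', 'X', 'X']
0.1
0.215 131 tp [(array([97., 22.]), array([282., 133.]))] mid [(array([ 83., -16.]), array([259.,  16.]))]
0.238 943 tp [(array([180.,  20.]), array([299., 120.]))] mid [(array([ 80., -16.]), array([258.,  20.]))]
0.26 958 tp [(array([166.,  20.]), array([301., 119.]))] mid [(array([213.,  14.]), array([256.,  20.]))]
0.28 1511 tp [(array([151.,  25.]), array([304., 107.]))] mid [None]
0.3 121 tp [(array([214.,  46.]), array([250.,  79.]))] mid [None]
```

```bash
python3 - <<'E'
from h import *
d2=np.deg2rad
def ok(g,p,yaw,s):
    R=ORI(d2(p),yaw,s);return inverse_kinematics(TCP(g,R),R)
P=range(30,101,5)
for s in (1,-1):
    print(s,"knob slide min p",[(x,next((p for p in P if ok(LP(x,0,72),p,LY,s) is not None),None)) for x in (-160,-130,-100,-75,-50,-25,0,25,50,75,102)])
    print("pick",[(z,next((p for p in P if ok([*TO,z],p,TY,s) is not None),None)) for z in (.08,.15,.2,.25)])
    print("land",[(x,z,next((p for p in P if ok(LP(x,0,z),p,LY,s) is not None),None)) for x in (0,-60) for z in (120,180,250)])
    print(ok([*TO,.2],70,TY,s),ok(LP(0,0,200),70,LY,s),ok(knob(0),60,LY,s),ok(knob(2.85),100,LY,s),ok(LP(-100,0,72),75,LY,s),ok(LP(102,0,72),50,LY,s),sep="\n")
E
```

```text
1 knob slide min p [(-160, 80), (-130, 75), (-100, 70), (-75, 65), (-50, 65), (-25, 60), (0, 55), (25, 50), (50, 45), (75, 35), (102, 30)]
pick [(0.08, 55), (0.15, 50), (0.2, 45), (0.25, 55)]
land [(0, 120, 50), (0, 180, 45), (0, 250, 50), (-60, 120, 60), (-60, 180, 60), (-60, 250, 50)]
[ 0.444374    0.25974443 -0.97400838  2.06814416  0.44847562  0.61675453
  1.12655244]
[ 0.9701463   0.17564131 -0.68207656  2.09814371  0.05593738  0.56662681
  1.76567569]
[ 1.16520171  0.53763199 -1.00338048  2.22008408  1.36665209  0.31603059
  0.57559445]
[ 0.7170964   0.49062391 -0.71621131  1.39139206  0.30696404  1.55128102
  1.49312434]
[ 1.00361314  0.29394581 -0.67713703  2.35204632  0.34619841  0.32218163
  1.54808188]
[ 1.23005369  0.80193177 -1.16743467  2.2142844   2.03291839  0.51757104
  0.07189343]
-1 knob slide min p [(-160, 80), (-130, 75), (-100, 70), (-75, 65), (-50, 65), (-25, 65), (0, 55), (25, 50), (50, 45), (75, 35), (102, 30)]
pick [(0.08, 55), (0.15, 50), (0.2, 45), (0.25, 55)]
land [(0, 120, 50), (0, 180, 45), (0, 250, 50), (-60, 120, 60), (-60, 180, 55), (-60, 250, 50)]
[ 0.26470334  0.20774403 -0.75420694  2.07528906  0.31811002  0.58530365
 -1.90149587]
[ 0.61709261  0.13413347 -0.29100178  2.1149553  -0.091698    0.56186134
 -1.24405352]
[ 1.16520171  0.53763199 -1.00338048  2.22008408  1.36665209  0.31603059
 -2.56599821]
[ 0.34020775  0.40503344 -0.13138909  1.41656427  0.07560147  1.49659699
 -1.44579636]
[ 0.57602188  0.23354873 -0.19276337  2.37331165 -0.12617103  0.2919378
 -1.13822433]
[ 0.84259606  0.525835   -0.60709602  2.23181669  2.77124027  0.23024744
  2.28789038]
```

```bash
cat > kin.py <<'E'
import numpy as np
from scipy.optimize import least_squares
from scipy.spatial.transform import Rotation as Ro
al=np.array([0,-np.pi/2,np.pi/2,np.pi/2,np.pi/2,np.pi/2,-np.pi/2])
def dh(alpha,a,th,d):
    c,s=np.cos(th),np.sin(th);ca,sa=np.cos(alpha),np.sin(alpha)
    return np.array([[c,-s,0,a],[s*ca,c*ca,-sa,-d*sa],[s*sa,c*sa,ca,d*ca],[0,0,0,1]])
def fkall(q,par):
    # par: base(6 rotvec,pos), a(7), d(7), off(7), sgn fixed, tool(6)
    T=np.eye(4);T[:3,:3]=Ro.from_rotvec(par[:3]).as_matrix();T[:3,3]=par[3:6]
    out=[T]
    for i in range(7):
        T=T@dh(al[i]+par[33+i] if len(par)>33 else al[i],par[6+i],q[i]+par[20+i],par[13+i]);out.append(T)
    E=np.eye(4);E[:3,:3]=Ro.from_rotvec(par[27:30]).as_matrix();E[:3,3]=par[30:33]
    out.append(T@E);return out
E
python3 - <<'E'
from h import *
from kin import *
rng=np.random.default_rng(0);Q=[];PP=[];RR=[]
s=sense();Q.append(s["joint_pos"]);PP.append(s["position"]);RR.append(s["tcp_rot"])
while len(Q)<150:
    b=rng.uniform(-1.4,.6);r=rng.uniform(.42,.85)
    R=ORI(rng.uniform(.6,2.2),b+rng.uniform(-.7,.7),rng.choice([-1,1]))
    R=R@Ro.from_rotvec(rng.normal(0,.3,3)).as_matrix()
    p=np.array([r*np.cos(b),r*np.sin(b),rng.uniform(.05,.6)])
    q=inverse_kinematics(p,R)
    if q is not None: Q.append(q);PP.append(p);RR.append(R)
np.savez("ikdata.npz",Q=Q,P=PP,R=RR);print(len(Q),sense()["time_s"])
Q=np.array(Q);PP=np.array(PP);RR=np.array(RR)
def res(par):
    o=[]
    for q,p,R in zip(Q,PP,RR):
        T=fkall(q,par)[-1];o+=list((T[:3,3]-p)*3);o+=list((T[:3,:3]-R).ravel()*.5)
    return np.array(o)
best=None
for base in ([0,0,0],[np.pi,0,0],[0,np.pi,0],[0,0,np.pi]):
  for tr in ([0,0,0],[0,-np.pi/2,0],[0,-np.pi/2,np.pi/2]):
    x0=np.zeros(33);x0[:3]=base;x0[6:13]=[0,0,0,.0525,.0775,0,.076];x0[13:20]=[.267,0,.35,0,.40,0,.097];x0[27:30]=tr;x0[32]=.17
    r=least_squares(res,x0,max_nfev=40)
    print(base,tr,r.cost)
    if best is None or r.cost<best.cost: best=r
    if best.cost<1e-3:break
  if best.cost<1e-3:break
np.save("par.npy",best.x);print(best.cost,best.x.round(4))
E
```

```text
150 0.1
[0, 0, 0] [0, 0, 0] 90.31129384407426
[0, 0, 0] [0, -1.5707963267948966, 0] 90.3395575185666
[0, 0, 0] [0, -1.5707963267948966, 1.5707963267948966] 90.40273489537087
[3.141592653589793, 0, 0] [0, 0, 0] 36.14352291181739
[3.141592653589793, 0, 0] [0, -1.5707963267948966, 0] 59.35774910114309
[3.141592653589793, 0, 0] [0, -1.5707963267948966, 1.5707963267948966] 63.362908210979185
[0, 3.141592653589793, 0] [0, 0, 0] 25.20607076523845
[0, 3.141592653589793, 0] [0, -1.5707963267948966, 0] 25.206077702831838
[0, 3.141592653589793, 0] [0, -1.5707963267948966, 1.5707963267948966] 25.20607078105175
[0, 0, 3.141592653589793] [0, 0, 0] 107.13532739063199
[0, 0, 3.141592653589793] [0, -1.5707963267948966, 0] 120.35109603546934
[0, 0, 3.141592653589793] [0, -1.5707963267948966, 1.5707963267948966] 72.62934223763682
25.20607076523845 [-2.3625e+00  2.1113e+00  9.1700e-02  1.3400e-02  1.3700e-02  1.2470e-01
  2.2600e-02  4.7000e-03 -7.4000e-03 -9.6570e-01 -1.1670e-01  6.6200e-02
 -1.6100e-02 -8.4800e-02 -9.4000e-03 -1.8240e-01  1.7000e-02  5.8190e-01
  2.7500e-02 -1.5500e-02  1.8554e+00 -1.1480e-01 -1.1850e-01 -3.5170e-01
  3.4900e-02 -3.0060e-01  8.5358e+00  4.0923e+00 -9.1594e+00 -4.0910e+00
  1.7000e-03 -8.9000e-03 -1.9830e-01]
```

```bash
cat > fit.py <<'E'
import numpy as np, itertools
from scipy.optimize import least_squares
from scipy.spatial.transform import Rotation as Ro
D=np.load("ikdata.npz");Q=D["Q"];P=D["P"];R=D["R"];Rr=Ro.from_matrix(R)
def ori(w,Q):
    A=Ro.identity(len(Q))
    for i in range(7): A=A*Ro.from_rotvec(Q[:,i:i+1]*w[3*i:3*i+3])
    return A
def res(w,Q,Rr):
    A=ori(w,Q);return ((A*Ro.from_rotvec(w[21:24])).inv()*Rr).as_rotvec().ravel()
best=None
for sg in itertools.product([1,-1],repeat=6):
    s=(-1,)+sg
    w=np.zeros(24)
    for i in range(7): w[3*i+(2 if i%2==0 else 1)]=s[i]
    w[21:]=(ori(w,Q).inv()*Rr).mean().as_rotvec()
    n=40
    r=least_squares(res,w,args=(Q[:n],Rr[:n]),max_nfev=12)
    if best is None or r.cost<best[0]: best=(r.cost,r.x,s);print(s,r.cost)
    if r.cost<1e-4:break
r=least_squares(res,best[1],args=(Q,Rr));print(r.cost);w=r.x;print(w.reshape(8,3).round(3))
# positions: linear in link vectors: p = c0 + sum_i R_0..i l_i
A=Ro.identity(len(Q));cols=[np.tile(np.eye(3),(len(Q),1,1))]
for i in range(7):
    A=A*Ro.from_rotvec(Q[:,i:i+1]*w[3*i:3*i+3]);cols.append(A.as_matrix())
M=np.concatenate(cols,2).reshape(-1,24);l,rs,rk,sv=np.linalg.lstsq(M,P.ravel(),rcond=1e-6)
print("pos resid mm",np.abs(M@l-P.ravel()).max()*1000,rk);print(l.reshape(8,3).round(4))
np.savez("kin.npz",w=w,l=l)
E
python3 fit.py
```

```text
(-1, 1, 1, 1, 1, 1, 1) 29.60121978512006
(-1, 1, 1, 1, 1, 1, -1) 12.130729274966399
(-1, 1, 1, 1, -1, 1, -1) 7.115538596575328e-21
3.220373261904872e-20
[[ 0.    -0.    -1.   ]
 [-0.     1.    -0.   ]
 [-0.    -0.    -1.   ]
 [ 0.     1.    -0.   ]
 [-0.    -0.    -1.   ]
 [ 0.     1.    -0.   ]
 [-0.    -0.    -1.   ]
 [-0.    -1.571 -0.   ]]
pos resid mm 6.157507836945797e-08 17
[[ 0.000e+00  0.000e+00  1.189e-01]
 [-0.000e+00 -1.320e-02  1.189e-01]
 [ 0.000e+00 -1.320e-02  2.771e-01]
 [-0.000e+00 -7.700e-03  2.771e-01]
 [ 0.000e+00 -7.700e-03  2.334e-01]
 [ 0.000e+00 -2.000e-04  2.334e-01]
 [ 0.000e+00 -2.000e-04  1.543e-01]
 [ 0.000e+00  0.000e+00  1.543e-01]]
```

```bash
cat > kk.py <<'E'
import numpy as np
from scipy.optimize import least_squares
from scipy.spatial.transform import Rotation as Ro
_K=np.load("kin.npz");W=_K["w"].reshape(8,3);Lk=_K["l"].reshape(8,3)
LOq=np.array([-2.59,-.33,-1.39,.1,-1.04,.21,-2.66]);HIq=np.array([2.59,1.99,1.29,2.45,4.18,1.99,2.66])
def fk(q):
    A=np.eye(3);p=Lk[0].copy()
    for i in range(7):
        A=A@Ro.from_rotvec(W[i]*q[i]).as_matrix();p=p+A@Lk[i+1]
    return p,A@Ro.from_rotvec(W[7]).as_matrix()
def ik(p,R,seed,reg=1e-3,wts=np.ones(7)):
    seed=np.clip(seed,LOq+.02,HIq-.02)
    def f(q,reg):
        P,A=fk(q);return np.r_[(P-p)*5,Ro.from_matrix(A.T@R).as_rotvec(),reg*wts*(q-seed)]
    b=(LOq+.01,HIq-.01)
    r=least_squares(f,seed,bounds=b,args=(reg*20,));r=least_squares(f,r.x,bounds=b,args=(reg,));r=least_squares(f,r.x,bounds=b,args=(1e-6,))
    e=f(r.x,0)[:6];return r.x,np.abs(e).max()
E
cat > plan.py <<'E'
from h import *
from kk import *
d2=np.deg2rad
seed0=np.array([.35,.2,0,2.1,0,.5,-1.4])
def show(n,g,p,yaw,s,seed,ahead=.006):
    R=ORI(d2(p),yaw,s);q,e=ik(TCP(g,R,ahead),R,seed);print(n,p,"err %.1e"%e,q.round(2));return q
for s,q7 in ((-1,-1.3),(1,1.8)):
    seed=seed0.copy();seed[6]=q7
    q=show("above",LP(-20,0,300),80,LY,s,seed)
    for p in (65,70,75): show("knob0",knob(.03),p,LY,s,q)
    q=show("knob0",knob(.03),70,LY,s,q)
    for t in np.linspace(.03,2.86,13)[1:]:
        p=70+(t/2.86)*30
        q=show("  t%.2f"%t,knob(t),p,LY,s,q)
    q=show("pick",[*TO,.2],70,TY,s,seed+np.array([-.7,0,0,0,0,0,0]));q=show("pick",[*TO,.08],70,TY,s,q)
    q=show("land",LP(0,0,200),70,LY,s,seed);q=show("land",LP(0,0,120),70,LY,s,q)
    q=show("slide",LP(-100,0,72),75,LY,s,seed)
    q=show("slide",LP(25,0,72),75,LY,s,q)
    f=q.copy();f[4]=3.14;f[6]-=np.sign(f[6])*np.pi
    q=show("slide2",LP(25,0,72),50,LY,s,f); q=show("slide2",LP(102,0,72),50,LY,s,q)
    q=show("catch",LP(162,-2,243),90,LY,s,seed,.025)
    q=show("close",LP(20,0,85),75,LY,s,seed,.025)
E
python3 plan.py
```

```text
above 80 err 1.2e-12 [ 0.34  0.06 -0.01  1.91 -0.05  1.   -1.3 ]
knob0 65 err 6.5e-09 [ 0.28  0.33  0.07  2.21 -0.66  0.22 -0.68]
knob0 70 err 2.3e-11 [ 0.43  0.35 -0.12  2.15 -0.14  0.31 -1.21]
knob0 75 err 6.4e-12 [ 0.36  0.36 -0.06  2.09 -0.09  0.44 -1.26]
knob0 70 err 2.3e-11 [ 0.43  0.35 -0.12  2.15 -0.14  0.31 -1.21]
  t0.27 72.78846153846153 err 1.8e-13 [ 0.41  0.3  -0.1   2.16 -0.11  0.39 -1.23]
  t0.50 75.26223776223776 err 1.7e-13 [ 0.41  0.26 -0.08  2.15 -0.09  0.48 -1.24]
  t0.74 77.73601398601399 err 1.8e-13 [ 0.4   0.21 -0.07  2.14 -0.07  0.59 -1.26]
  t0.97 80.20979020979021 err 2.0e-13 [ 0.4   0.17 -0.07  2.1  -0.05  0.7  -1.28]
  t1.21 82.68356643356644 err 2.0e-13 [ 0.39  0.15 -0.06  2.05 -0.03  0.82 -1.3 ]
  t1.45 85.15734265734267 err 2.1e-13 [ 0.38  0.14 -0.06  1.99 -0.01  0.93 -1.32]
  t1.68 87.63111888111888 err 2.2e-13 [ 0.37  0.15 -0.06  1.91 -0.    1.04 -1.34]
  t1.92 90.1048951048951 err 2.3e-13 [ 0.35  0.18 -0.06  1.82  0.01  1.15 -1.36]
  t2.15 92.57867132867133 err 2.4e-13 [ 0.33  0.22 -0.06  1.72  0.02  1.25 -1.38]
  t2.39 95.05244755244755 err 2.5e-13 
[... 2087 characters left out ...]
 2.7e-13 [ 0.28  0.4  -0.05  1.42  0.05  1.49  1.72]
pick 70 err 1.8e-12 [-0.43  0.14  0.02  2.11  0.03  0.55  1.5 ]
pick 70 err 7.8e-11 [-0.43  0.33  0.03  2.22  0.04  0.25  1.49]
land 70 err 2.3e-12 [ 0.39  0.12 -0.05  2.13 -0.16  0.56  1.96]
land 70 err 1.7e-12 [ 0.42  0.24 -0.08  2.21 -0.2   0.36  2.01]
slide 75 err 1.9e-11 [ 0.55  0.23 -0.16  2.37 -0.15  0.29  2.03]
slide 75 err 1.7e-12 [ 0.38  0.38 -0.08  2.13 -0.09  0.38  1.89]
slide2 50 err 3.1e-11 [ 0.72  0.41 -0.38  2.39  3.39  0.31 -1.49]
slide2 50 err 2.2e-12 [ 0.61  0.47 -0.32  2.24  3.34  0.23 -1.48]
catch 90 err 9.8e-12 [ 0.24  0.47  0.    1.45 -0.    1.23  1.74]
close 75 err 1.0e-12 [ 0.4   0.31 -0.08  2.13 -0.08  0.45  1.88]
```

```bash
cat >> h.py <<'E'
from kk import *
d2=np.deg2rad
SEED=np.array([.35,.2,0,2.1,0,.5,-1.4])
def st(m=""):
    s=sense();print(m,"t=%.2f"%s["time_s"],"pos",s["position"].round(4),"F",s["wrist_force"].round(1),"gap %.4f"%s["finger_gap"],"q",s["joint_pos"].round(2));return s
def snap(n,name,crop=None,f=2):
    p,d=camera(n);im=p[:,:,::-1]
    if crop: u0,v0,u1,v1=crop;im=cv2.resize(im[v0:v1,u0:u1],None,fx=f,fy=f,interpolation=cv2.INTER_CUBIC)
    cv2.imwrite(f"pics/{name}.png",im);return p,d
E
python3 - <<'E'
from h import *
R=ORI(d2(80),s=-1);q,e=ik(TCP(LP(-20,0,300),R),R,SEED);print(e)
move_joints(q);st("above")
command_gripper(.05,30)
R=ORI(d2(72),s=-1)
g=knob(.03)
move_l(TCP(g-R[:,0]*.07,R),R,feed=.25);st("pre")
snap("top","pre_t",(300,150,560,350),3);snap("scene","pre_s",(130,100,400,320),2.5)
E
```

```text
1.2343293041123113e-12
above t=1.78 pos [ 0.4754 -0.1942  0.3058] F [-0.7  0.1 -0.1] gap 0.0856 q [ 0.34  0.06 -0.01  1.91 -0.05  1.   -1.3 ]
pre t=2.97 pos [ 0.5143 -0.1966  0.1644] F [ 1.  -0.8  0.4] gap 0.0501 q [ 0.37  0.22 -0.04  2.11 -0.14  0.51 -1.21]
```

View pics/pre_t.png

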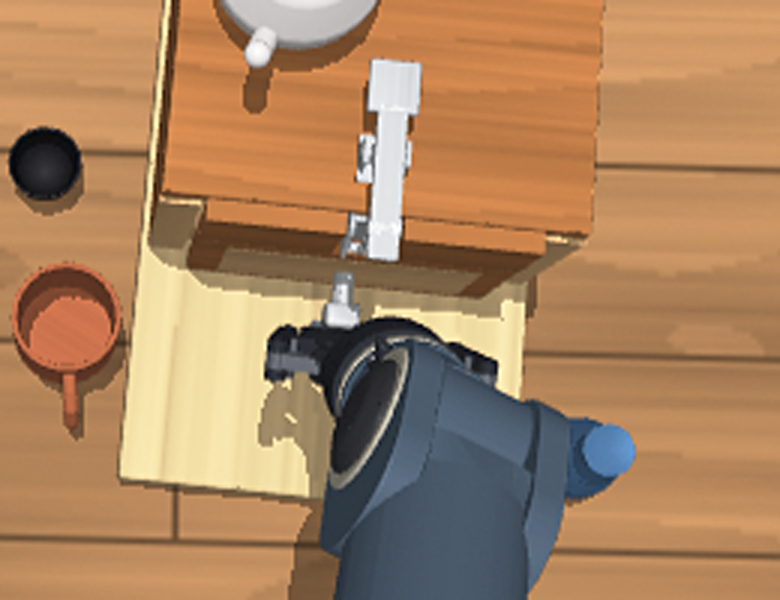

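View pics/pre_s.png

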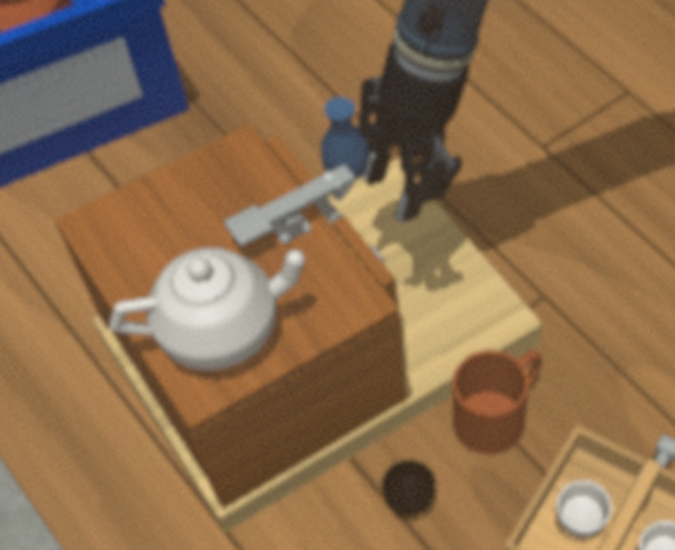

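```bash
python3 - <<'E'
from h import *
R=ORI(d2(72),s=-1)
print(move_l(TCP(knob(.03),R),R,feed=.1,until_force=12))
st("at")
command_gripper(.0,30);st("grip")
for t,p in ((.2,74),(.4,76)):
    R=ORI(d2(p),s=-1);move_l(TCP(knob(t),R),R,feed=.12);st("t%.2f"%t)
snap("scene","lift1",(130,100,400,320),2.5)
E
```

```text
False
at t=3.92 pos [ 0.5354 -0.1981  0.0974] F [-1.  -1.1 -1.2] gap 0.0500 q [ 0.36  0.35 -0.05  2.12 -0.16  0.36 -1.19]
grip t=4.33 pos [ 0.5359 -0.1978  0.0976] F [1.  0.1 1.9] gap 0.0203 q [ 0.36  0.35 -0.05  2.12 -0.16  0.36 -1.19]
t0.20 t=4.64 pos [ 0.5189 -0.1965  0.1068] F [3.5 0.6 4.5] gap 0.0203 q [ 0.35  0.32 -0.03  2.13 -0.14  0.42 -1.21]
t0.40 t=4.99 pos [ 0.5012 -0.1952  0.1213] F [7.1 0.3 4.9] gap 0.0197 q [ 0.34  0.28 -0.02  2.14 -0.12  0.48 -1.22]
```

View pics/lift1.png

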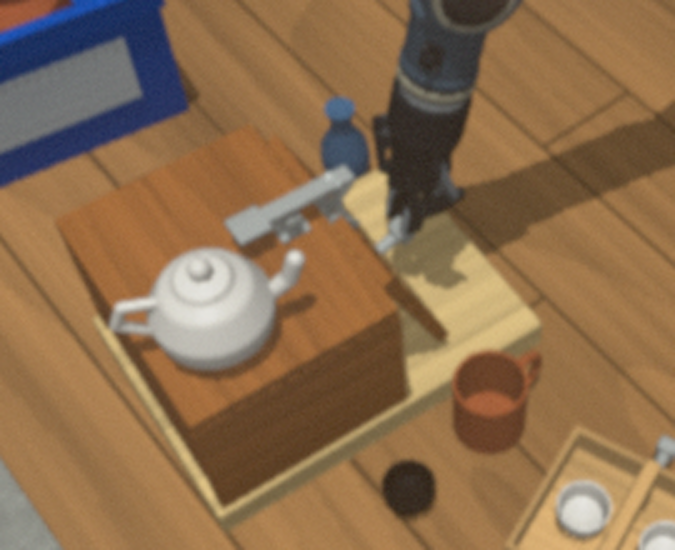

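```bash
python3 - <<'E'
from h import *
for t in np.linspace(.4,2.86,12)[1:]:
    p=76+(t-.4)/2.46*24
    R=ORI(d2(p),s=-1);move_l(TCP(knob(t),R),R,feed=.15);st("t%.2f"%t)
snap("scene","lift2",(130,50,400,270),2.5)
E
```

```text
t0.62 t=5.37 pos [ 0.4853 -0.1939  0.1419] F [9.2 1.1 3.8] gap 0.0188 q [ 0.33  0.24 -0.    2.13 -0.1   0.57 -1.24]
t0.85 t=5.69 pos [ 0.4743 -0.1931  0.1658] F [12.5  1.   1.7] gap 0.0185 q [ 0.32  0.2   0.01  2.1  -0.07  0.66 -1.26]
t1.07 t=6.02 pos [ 0.4691 -0.1926  0.1918] F [17.5  0.8 -2.1] gap 0.0182 q [ 0.32  0.17  0.01  2.06 -0.05  0.76 -1.28]
t1.29 t=6.34 pos [ 0.4586 -0.1922  0.2143] F [-1.1 -0.6 -0.3] gap 0.0001 q [ 0.31  0.15  0.02  2.02 -0.03  0.88 -1.3 ]
t1.52 t=6.67 pos [ 0.4622 -0.1925  0.2397] F [-0.1 -0.   0.3] gap -0.0001 q [ 0.3   0.15  0.02  1.96 -0.02  0.99 -1.32]
t1.74 t=6.99 pos [ 0.4726 -0.193   0.2643] F [-0.7  0.3 -1.2] gap -0.0000 q [ 0.29  0.16  0.02  1.88 -0.01  1.09 -1.34]
t1.97 t=7.32 pos [ 0.4879 -0.1942  0.2861] F [-0.6  0.4 -0.4] gap -0.0000 q [ 0.28  0.19  0.02  1.8   0.    1.18 -1.35]
t2.19 t=7.64 pos [ 0.5077 -0.1957  0.3042] F [-0.9 -0.5 -0.5] gap 0.0002 q [ 0.26  0.23  0.02  1.71  0.01  1.27 -1.36]
t2.41 t=7.97 pos [ 0.531  -0.1976  0.3174] F [-0.3  0.2 -0.9] gap 0.0002 q [ 0.25  0.28  0.02  1.61  0.01  1.35 -1.38]
t2.64 t=8.29 pos [ 0.5565 -0.1997  0.3252] F [-1.3 -0.1 -0.3] gap -0.0000 q [ 0.24  0.34  0.03  1.52  0.02  1.42 -1.39]
t2.86 t=8.62 pos [ 0.5833 -0.2018  0.3272] F [-0.4 -0.4  0.8] gap 0.0001 q [ 0.23  0.4   0.03  1.42  0.02  1.49 -1.39]
```

View pics/lift2.png

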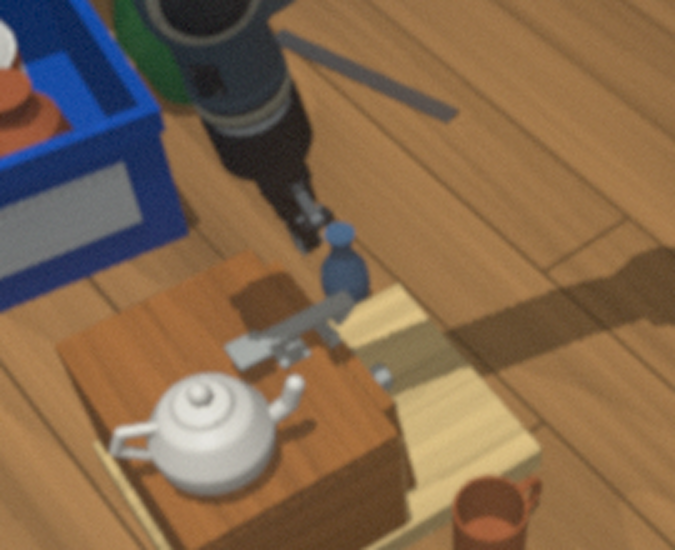

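```bash
python3 - <<'E'
from h import *
s=sense();p=s["position"];R=s["tcp_rot"]
pic,d=snap("scene","now_s");P=cloud("scene",d)
im=cv2.imread("pics/now_s.png")
for a in (0,.006,.025):
    u,v=proj("scene",p+R[:,0]*a);print(a,u,v);cv2.circle(im,(int(round(u)),int(round(v))),1,(0,0,255),-1)
cv2.imwrite("pics/now_c.png",cv2.resize(im[80:230,200:330],None,fx=5,fy=4.,interpolation=cv2.INTER_NEAREST))
# flap knob now
L=(P[...,:2]-LO)@R2(LY)*1000;Z=P[...,2]
m=(L[...,0]>-60)&(L[...,0]<78)&(abs(L[...,1])<25)&(Z>.05)&(Z<.19)
v,u=np.where(m);print(len(u),L[m].mean(0) if m.any() else 0,Z[m].mean(), u.min(),u.max(),v.min(),v.max())
E
```

```text
0 253.74305819919886 148.6200704295396
0.006 254.46009527069424 150.2846363931486
0.025 256.68240815387054 155.44362542297742
85 [43.49080444 -0.34346802] 0.12495286640156293 261 286 181 206
```

View pics/now_c.png

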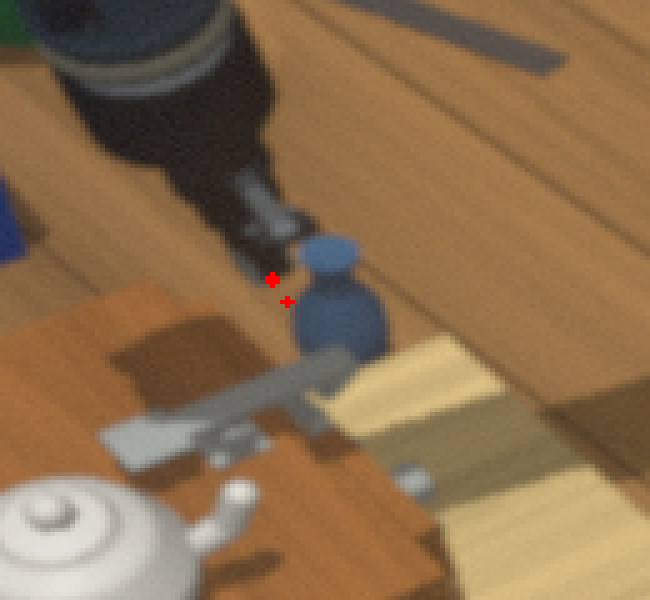

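```bash
python3 - <<'E'
from h import *
s=sense();p=s["position"];R=s["tcp_rot"];print(p,R[:,0].round(3),s["finger_gap"])
for n in ("scene","top"):
    pic,d=camera(n);P=cloud(n,d);q=(P-p)@R
    m=(np.abs(q[...,1])<.05)&(np.abs(q[...,2])<.06)&(q[...,0]>-.2)&(q[...,0]<.06)
    Q=q[m];print(n,len(Q),"max ahead",np.sort(Q[:,0])[-12:].round(4) if len(Q) else 0)
    for lo in np.arange(-.1,.04,.01):
        k=(Q[:,0]>lo)&(Q[:,0]<lo+.01)
        if k.any(): print(round(lo,3),k.sum(),Q[k].min(0).round(3)[1:],Q[k].max(0).round(3)[1:])
E
```

```text
[ 0.58285314 -0.20208616  0.32792668] [-0.174  0.014 -0.985] 1.5112249145078818e-06
scene 1663 max ahead [-0.0121 -0.0118 -0.0116 -0.0111 -0.0102 -0.01   -0.0099 -0.008  -0.008
 -0.0061 -0.0055 -0.0047]
-0.1 98 [-0.02 -0.06] [0.019 0.006]
-0.09 43 [-0.017 -0.06 ] [0.017 0.016]
-0.08 40 [-0.018 -0.05 ] [0.017 0.016]
-0.07 30 [-0.017 -0.046] [0.016 0.005]
-0.06 27 [-0.003 -0.034] [ 0.013 -0.006]
-0.05 8 [ 0.01  -0.016] [0.013 0.009]
-0.04 2 [ 0.01  -0.008] [0.011 0.005]
-0.03 27 [-0.007 -0.016] [0.011 0.006]
-0.02 34 [-0.011 -0.016] [0.011 0.004]
-0.01 6 [-0.01  -0.012] [0.01  0.003]
top 959 max ahead [-0.0202 -0.0195 -0.0187 -0.018  -0.0168 -0.0145 -0.0141 -0.0141 -0.0138
 -0.0126 -0.011  -0.0081]
-0.1 161 [-0.015 -0.06 ] [ 0.012 -0.019]
-0.09 57 [-0.014 -0.059] [-0.005 -0.018]
-0.08 54 [-0.014 -0.055] [ 0.001 -0.016]
-0.07 61 [-0.014 -0.044] [ 0.007 -0.016]
-0.06 86 [-0.015 -0.037] [ 0.006 -0.014]
-0.05 7 [-0.013 -0.029] [-0.007 -0.014]
-0.04 5 [-0.009 -0.014] [-0.005 -0.012]
-0.03 14 [-0.01  -0.014] [-0.   -0.01]
-0.02 10 [-0.009 -0.014] [ 0.002 -0.009]
-0.01 1 [-0.007 -0.01 ] [-0.007 -0.01 ]
```

```bash
python3 - <<'E'
from h import *
R=ORI(d2(80),s=-1)
move_l(LP(-35,0,95),R,feed=.25)
s=st("a");p=s["position"];Rr=s["tcp_rot"]
for n in ("scene","top"):
    pic,d=snap(n,"probe_"+n,(300,180,500,330) if n=="top" else (220,110,400,260),4);P=cloud(n,d);q=(P-p)@Rr
    m=(np.abs(q[...,1])<.05)&(np.abs(q[...,2])<.06)&(q[...,0]>-.2)&(q[...,0]<.03)
    Q=q[m];print(n,len(Q),"max ahead",np.sort(Q[:,0])[-8:].round(4))
hit=move_l(LP(-35,0,30),R,feed=.03,until_force=4);s=st("touch %s"%hit)
move_l(s["position"]+[0,0,.03],R,feed=.15)
E
```

```text
a t=10.03 pos [ 0.463  -0.1926  0.0961] F [ 0.8 -0.8 -0.2] gap -0.0003 q [ 0.36  0.3  -0.03  2.18 -0.08  0.49 -1.25]
scene 1368 max ahead [-0.0116 -0.011  -0.0095 -0.008  -0.0077 -0.0076 -0.0071 -0.0055]
top 394 max ahead [-0.0645 -0.0631 -0.0621 -0.0601 -0.0585 -0.0574 -0.0568 -0.0554]
touch True t=11.79 pos [ 0.4616 -0.1922  0.0386] F [-1.2  0.9  6.4] gap -0.0001 q [ 0.37  0.4  -0.04  2.22 -0.09  0.35 -1.23]
```

```bash
python3 - <<'E'
from h import *
R=ORI(d2(80),s=-1)
move_l(LP(-90,0,190),R,feed=.25)
command_gripper(.05,40)
p,d=snap("top","fl_t",(330,190,490,310),5);P=cloud("top",d);L=(P[...,:2]-LO)@R2(LY)*1000;Z=P[...,2]*1000
L=np.dstack([L,Z])
p2,d2_=snap("scene","fl_s",(220,150,350,250),5)
# flap panel lower edge / knob candidate
for u,v in ((412,245),(412,250),(413,254),(414,258),(430,240),(450,243),(390,238)):
    print((u,v),L[v,u].round(1))
st()
E
```

```text
(412, 245) [62.   4.7 95.9]
(412, 250) [51.5  4.  96.6]
(413, 254) [ 42.4   2.3 103.2]
(414, 258) [ 3.41e+01 -1.00e-01  1.05e+02]
(430, 240) [ 68.3 -24.2 137.2]
(450, 243) [ 66.8 -64.7 135.1]
(390, 238) [ 66.1  54.2 126.6]
 t=13.47 pos [ 0.4068 -0.1879  0.1899] F [-0.2  0.  -0.2] gap 0.0500 q [ 0.39  0.07 -0.02  2.19 -0.08  0.72 -1.22]
```

View pics/fl_t.png

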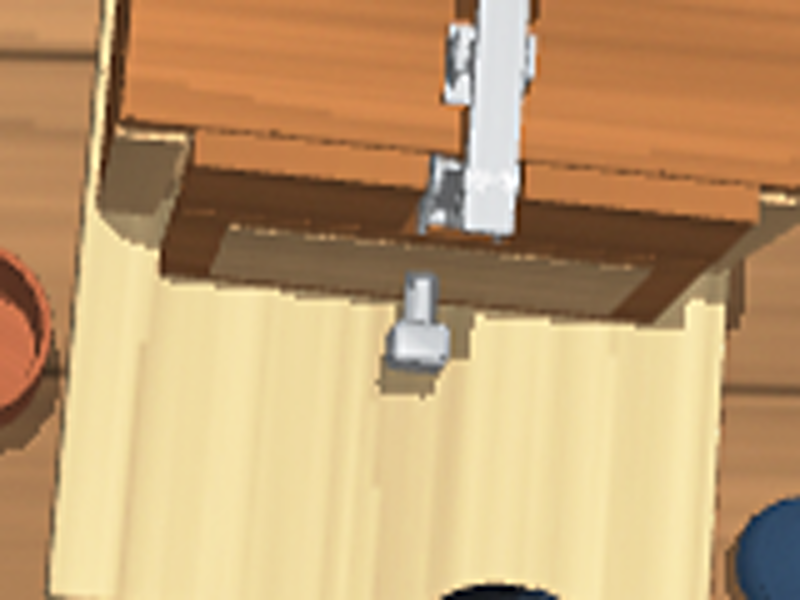

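```bash
sed -i 's/def TCP(g,R,ahead=.006)/def TCP(g,R,ahead=-.023)/' h.py; python3 - <<'E'
from h import *
R=ORI(d2(72),s=-1);g=knob(.06)
move_l(TCP(g-R[:,0]*.07,R),R,feed=.25)
print(move_l(TCP(g,R),R,feed=.12,until_force=12));st("at")
command_gripper(.0,45);st("grip")
for t in (.25,.45,.65):
    R=ORI(d2(72+(t-.06)/2.8*28),s=-1);move_l(TCP(knob(t),R),R,feed=.12);st("t%.2f"%t)
snap("scene","lift3",(130,100,400,320),2.5)
E
```

```text
False
at t=14.85 pos [ 0.5409 -0.1986  0.0713] F [ 0.6 -0.6 -0.7] gap 0.0500 q [ 0.37  0.4  -0.07  2.13 -0.16  0.31 -1.19]
grip t=15.19 pos [ 0.5415 -0.1982  0.0715] F [-0.2  2.1  3.1] gap 0.0234 q [ 0.37  0.4  -0.07  2.13 -0.16  0.31 -1.19]
t0.25 t=15.53 pos [ 0.5213 -0.1967  0.0816] F [2.6 1.6 2.1] gap 0.0233 q [ 0.36  0.37 -0.05  2.14 -0.14  0.36 -1.2 ]
t0.45 t=15.88 pos [ 0.5021 -0.1951  0.0959] F [4.4 1.1 1.4] gap 0.0232 q [ 0.35  0.33 -0.03  2.15 -0.12  0.43 -1.22]
t0.65 t=16.23 pos [ 0.486  -0.1939  0.1136] F [5.  2.2 0.1] gap 0.0233 q [ 0.34  0.28 -0.01  2.15 -0.1   0.5  -1.23]
```

View pics/lift3.png

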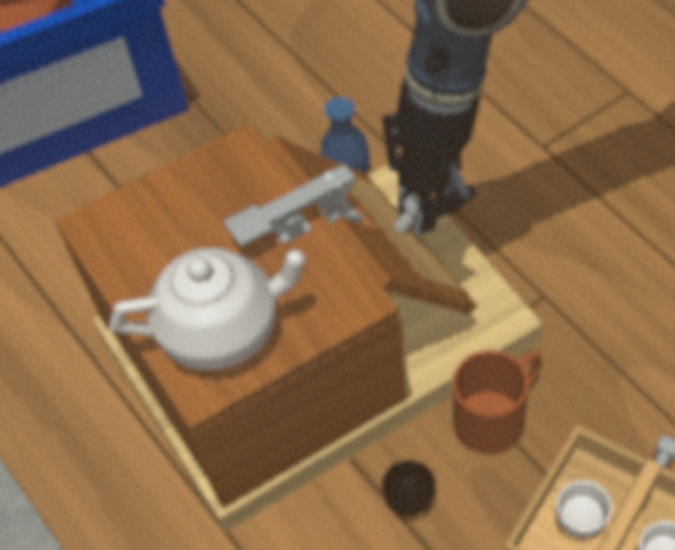

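Firm hold now (gap 23.3 mm, small forces). Continue, stopping if the grip slips.

```bash
python3 - <<'E'
from h import *
for t in np.linspace(.65,2.86,10)[1:]:
    R=ORI(d2(72+(t-.06)/2.8*28),s=-1);move_l(TCP(knob(t),R),R,feed=.15);s=st("t%.2f"%t)
    if s["finger_gap"]<.02 or np.linalg.norm(s["wrist_force"])>40: print("STOP");break
snap("scene","lift4",(130,50,400,270),2.5)
E
```

```text
t0.90 t=16.63 pos [ 0.4712 -0.1927  0.1388] F [ 4.7  1.3 -0.6] gap 0.0235 q [ 0.33  0.24  0.01  2.13 -0.08  0.61 -1.26]
t1.14 t=16.98 pos [ 0.4628 -0.1921  0.1664] F [ 3.3  2.  -1. ] gap 0.0236 q [ 0.31  0.2   0.02  2.09 -0.05  0.73 -1.28]
t1.39 t=17.32 pos [ 0.4613 -0.1919  0.195 ] F [ 1.2  1.9 -1.7] gap 0.0231 q [ 0.3   0.18  0.02  2.03 -0.03  0.85 -1.3 ]
t1.63 t=17.66 pos [ 0.467  -0.1924  0.2231] F [-3.6  2.5 -1.3] gap 0.0232 q [ 0.29  0.18  0.03  1.96 -0.02  0.97 -1.32]
t1.88 t=18.00 pos [ 0.4801 -0.1934  0.2492] F [-6.3  4.5  1.1] gap 0.0234 q [ 0.28  0.2   0.03  1.87 -0.01  1.08 -1.34]
t2.12 t=18.34 pos [ 0.4994 -0.195   0.2708] F [-6.3  3.3  2.1] gap 0.0232 q [ 0.26  0.23  0.03  1.78  0.    1.18 -1.36]
t2.37 t=18.68 pos [ 0.5234 -0.1968  0.2867] F [-5.9  4.   2.1] gap 0.0233 q [ 0.25  0.28  0.03  1.68  0.01  1.27 -1.37]
t2.61 t=19.02 pos [ 0.5512 -0.1989  0.2964] F [-3.6  2.   1.1] gap 0.0232 q [ 0.24  0.34  0.03  1.58  0.01  1.35 -1.38]
t2.86 t=19.37 pos [ 0.5796 -0.2012  0.2989] F [-2.   2.9 -1. ] gap 0.0229 q [ 0.23  0.41  0.04  1.48  0.02  1.43 -1.39]
```

View pics/lift4.png

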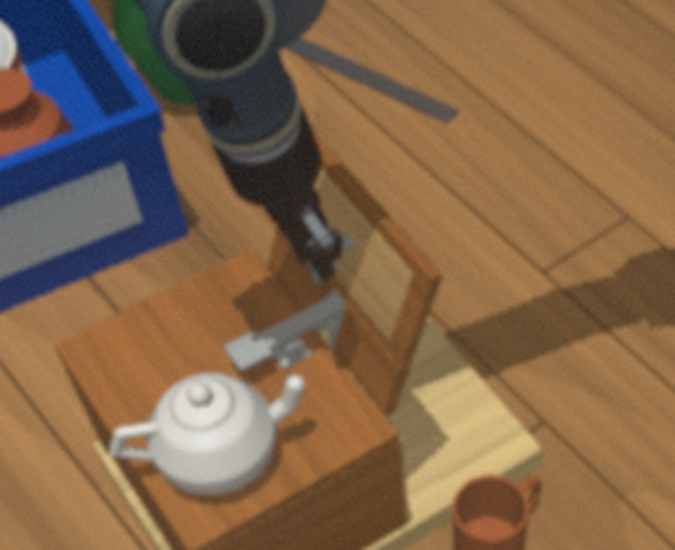

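```bash
python3 - <<'E'
from h import *
R=ORI(d2(100),s=-1);p=sense()["position"];c=TCP(knob(2.86),R);print("lag mm",((c-p)*1000).round(1))
print(move_l(TCP(knob(2.95),R),R,feed=.05,until_force=14));s=st("push")
g=s["position"]+R[:,0]*-.023;q=(R2(LY).T@(g[:2]-LO))*1000;print("knob locker",q,g[2]*1000,"t est",np.arctan2(38,113)+np.pi-np.arctan2(0,1) and None)
# angle estimate: vector from hinge (x,z)
v=np.array([q[0]-82,g[2]*1000-203]);v0=np.array([-38,-113.])
print("t=",(np.arctan2(v0[0],v0[1])-np.arctan2(v[0],v[1]))%(2*np.pi),"or",(np.arctan2(v[0],v[1])-np.arctan2(v0[0],v0[1]))%(2*np.pi))
sleep(.2)
move_l(TCP(knob(2.75),R),R,feed=.08);st("back")
command_gripper(.05);st("open")
R=ORI(d2(100),s=-1);move_l(TCP(knob(2.75)-R[:,0]*.09,R),R,feed=.25)
sleep(.3);snap("scene","lock_s",(130,50,400,270),2.5);snap("top","lock_t",(300,100,560,300),3);st()
E
```

```text
lag mm [ 0.1 -0.2  0.6]
False
push t=19.78 pos [ 0.5894 -0.2019  0.2982] F [-2.4  4.1 -0.1] gap 0.0229 q [ 0.22  0.42  0.04  1.45  0.02  1.44 -1.39]
knob locker [97.14647449  0.18698565] 320.8729416313981 t est None
t= 3.3381977274834704 or 2.944987579696116
back t=20.43 pos [ 0.5723 -0.2006  0.299 ] F [12.3  1.  -8.6] gap 0.0235 q [ 0.23  0.39  0.03  1.51  0.02  1.4  -1.39]
open t=20.81 pos [ 0.5662 -0.2011  0.2997] F [ 0.2  0.5 -0.5] gap 0.0499 q [ 0.23  0.38  0.04  1.51  0.02  1.42 -1.39]
 t=21.72 pos [ 0.5816 -0.2015  0.3874] F [0.7 0.  0.1] gap 0.0497 q [ 0.22  0.38  0.04  1.33  0.02  1.61 -1.39]
```

View pics/lock_s.png

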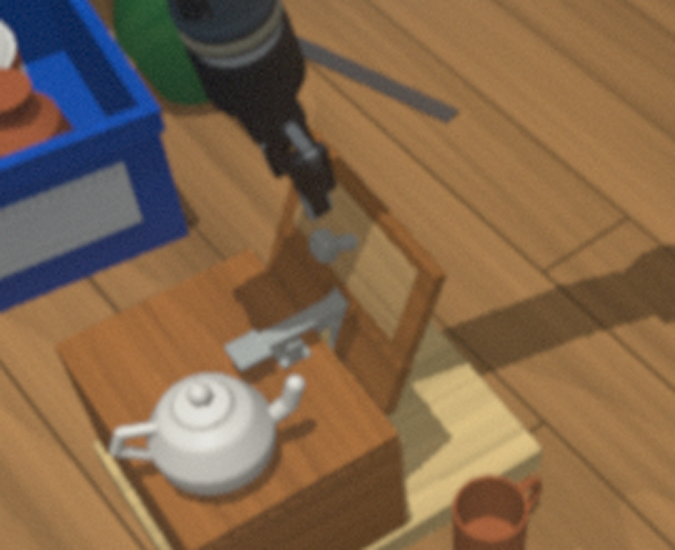

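```bash
python3 - <<'E'
from h import *
s=sense();move_l(s["position"]+[0,0,.05],None,feed=.25)
gx=-.006
R=ORI(d2(70),TY,-1)
g=np.array([*(TO+R2(TY)@[gx,0]),.081])
up=np.array([0,0,.15])
q,e=ik(TCP(g+up,R),R,SEED+np.array([-.8,0,0,0,0,0,-.25]));print(e,q.round(2))
move_joints(q);st("above tray")
# feasibility check of the whole chain
for n,gg,RR in (("g",g,R),("lift",g+[0,0,.13],R),("via",LP(-50,150,211),ORI(d2(70),s=-1)),("land",LP(-6,0,211),ORI(d2(70),s=-1)),("low",LP(-6,0,119),ORI(d2(70),s=-1))):
    print(n,inverse_kinematics(TCP(gg,RR),RR))
snap("top","tray_t",(160,190,360,340),4)
E
```

```text
6.556144264702806e-14 [-0.43  0.14  0.02  2.1   0.03  0.56 -1.64]
above tray t=23.70 pos [0.5236 0.1748 0.2098] F [0.4 0.3 0.7] gap 0.0498 q [-0.43  0.14  0.02  2.1   0.03  0.56 -1.64]
g [-0.20762269  0.39534358 -0.24213804  2.21558988  0.53325564  0.22049848
 -2.12908747]
lift [-0.42943278  0.16340531  0.02186035  2.12003227  0.02669481  0.5096653
 -1.64029586]
via [-0.26249832  0.0132101   0.2439162   2.29154469  0.06348833  0.49052467
 -1.71842981]
land [-0.00377343  0.14425661  0.38897705  2.15773431 -0.30602396  0.53427109
 -1.03685454]
low [ 0.04740296  0.30711882  0.35442505  2.24101427 -0.65412255  0.33834814
 -0.6884781 ]
```

View pics/tray_t.png

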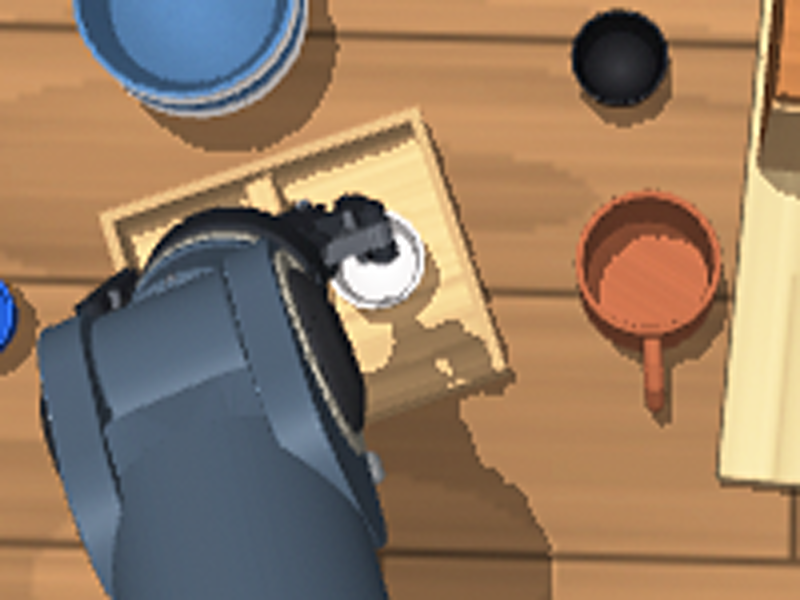

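```bash
python3 - <<'E'
from h import *
gx=-.006
R=ORI(d2(74),TY,-1)
g=np.array([*(TO+R2(TY)@[gx,0]),.081])
move_l(TCP(g+[0,0,.06],R),R,feed=.25)
print(move_l(TCP(g,R),R,feed=.1,until_force=8));st("at")
command_gripper(0.,90);st("grip")
move_l(TCP(g+[0,0,.02],R),R,feed=.05);st("lift")
snap("scene","tr_s",(300,220,480,400),3.3);snap("top","tr_t",(160,190,360,340),4)
E
```

```text
False
at t=25.01 pos [0.5219 0.1751 0.0598] F [ 0.   0.6 -0.7] gap 0.0504 q [-0.42  0.39  0.02  2.18  0.02  0.29 -1.64]
grip t=25.42 pos [0.5217 0.1749 0.0598] F [-1.8 -1.5  5.1] gap 0.0145 q [-0.42  0.39  0.02  2.18  0.02  0.29 -1.64]
lift t=25.97 pos [0.521  0.1747 0.0789] F [ 0.2 -0.2 -6.5] gap 0.0147 q [-0.42  0.36  0.02  2.17  0.02  0.34 -1.63]
```

View pics/tr_s.png

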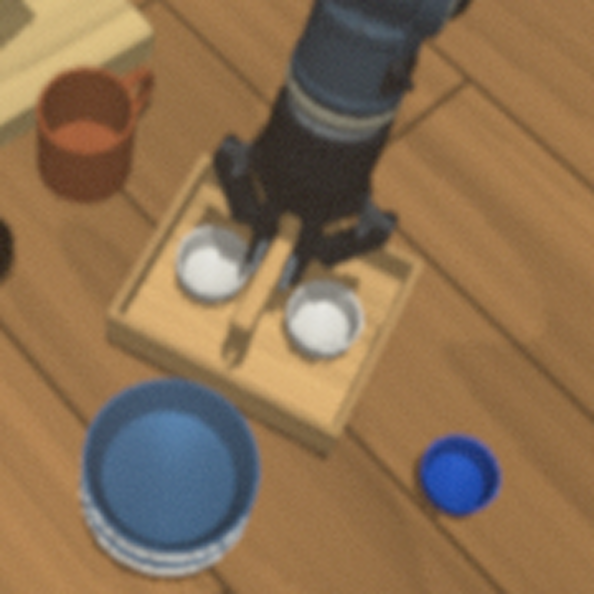

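```bash
cat >> h.py <<'E'
def traylevel(c,yaw,n,d,zt):
    "fit plane to wall-top points near expected height zt"
    P=cloud(n,d);L=(P[...,:2]-c)@R2(yaw);Z=P[...,2]
    m=(abs(Z-zt)<.014)&(abs(L[...,0])<.085)&(abs(L[...,1])<.1)&((abs(L[...,1])>.082)|(abs(L[...,0])>.067))
    X=L[m];z=Z[m];A=np.c_[X,np.ones(len(X))]
    for _ in range(4):
        k=np.linalg.lstsq(A,z,rcond=None)[0];r=z-A@k;g=abs(r)<max(.003,1.5*np.median(abs(r)));A=A[g];z=z[g]
    return len(z),"slope x,y",k[:2].round(4),"z",k[2].round(4)
E
python3 - <<'E'
from h import *
R=ORI(d2(74),TY,-1);gx=-.006
g=np.array([*(TO+R2(TY)@[gx,0]),.081])
move_l(TCP(g+[0,0,.125],R),R,feed=.2);s=st("up")
for n in("scene","top"):
    _,d=camera(n);print(traylevel(TO,TY,n,d,.04+.123))
E
```

```text
up t=26.74 pos [0.5199 0.1743 0.1825] F [-1.4 -0.2 -6.7] gap 0.0145 q [-0.43  0.19  0.02  2.08  0.02  0.59 -1.63]
(592, 'slope x,y', array([-0.0043,  0.0012]), 'z', np.float64(0.1615))
(549, 'slope x,y', array([-0.0037, -0.0044]), 'z', np.float64(0.1616))
```

```bash
python3 - <<'E'
from h import *
R=ORI(d2(74),s=-1);z=81+125
move_l(TCP(LP(-56,165,z),R),R,feed=.2);st("via")
move_l(TCP(LP(-7,0,z),R),R,feed=.2);st("over")
_,d=snap("top","ov_t",(300,170,560,370),3);snap("scene","ov_s",(130,50,400,270),2.5)
E
```

```text
via t=28.04 pos [ 0.4605 -0.0253  0.1841] F [ 0.3 -0.2 -7. ] gap 0.0144 q [-0.26  0.04  0.2   2.26  0.05  0.56 -1.74]
over t=29.05 pos [ 0.4957 -0.1932  0.1834] F [ 0.4  0.5 -7. ] gap 0.0144 q [ 0.05  0.17  0.32  2.12 -0.23  0.6  -1.11]
```

View pics/ov_s.png

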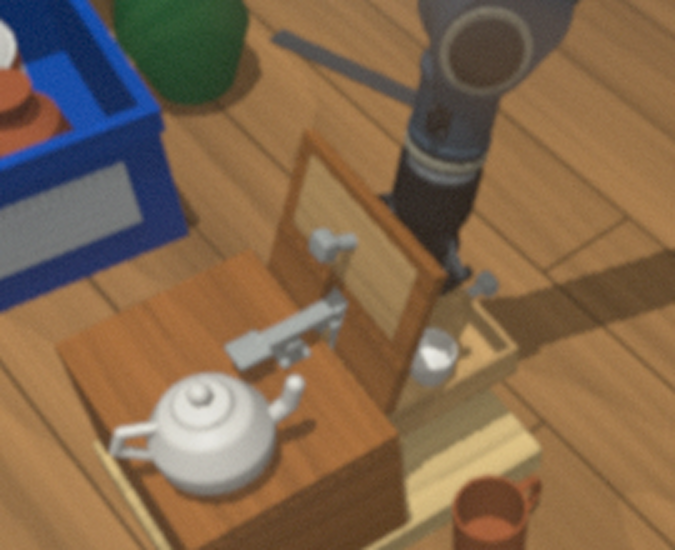

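View pics/ov_t.png

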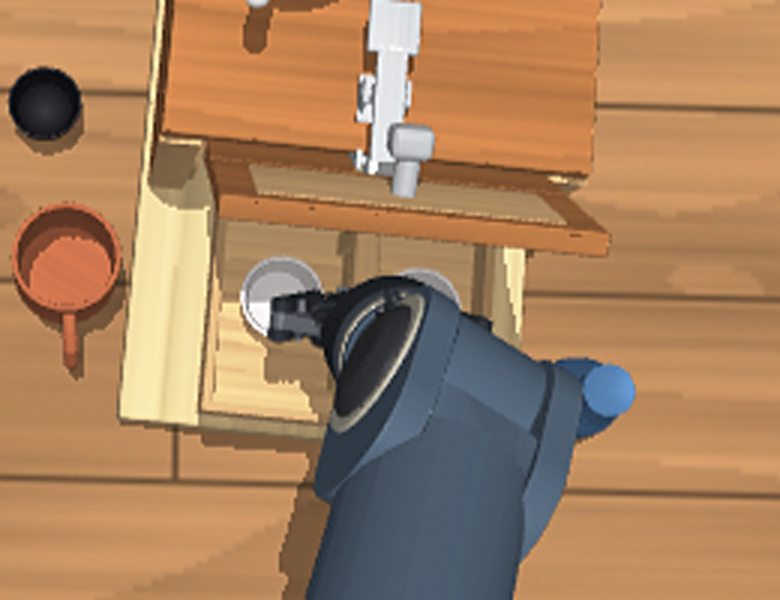

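```bash
python3 - <<'E'
from h import *
R=ORI(d2(74),s=-1);s=sense();p0=TCP(LP(-7,0,206),R)
move_l(p0-[0,0,.072],R,feed=.15);st("near")
print(move_l(p0-[0,0,.090],R,feed=.025,until_force=3.5));s=st("touch")
_,d=camera("top");
sleep(.1);command_gripper(.045);st("open")
move_l(s["position"]-R[:,0]*.06+[0,0,.01],R,feed=.25);st("off")
snap("scene","dn_s",(200,80,380,230),4)
E
```

```text
near t=29.78 pos [ 0.4966 -0.195   0.1125] F [ 0.1 -0.3 -6.6] gap 0.0147 q [ 0.11  0.29  0.26  2.18 -0.36  0.43 -0.98]
True
touch t=30.31 pos [ 0.496  -0.1948  0.0999] F [-0.   0.6  4.2] gap 0.0145 q [ 0.13  0.31  0.24  2.19 -0.38  0.41 -0.96]
open t=30.86 pos [ 0.4934 -0.1936  0.0977] F [ 0.5 -0.4  0.2] gap 0.0451 q [ 0.13  0.31  0.24  2.2  -0.38  0.41 -0.96]
off t=31.29 pos [ 0.4797 -0.1935  0.1685] F [ 0.2 -0.   0. ] gap 0.0451 q [ 0.06  0.17  0.33  2.17 -0.25  0.56 -1.08]
```

View pics/dn_s.png

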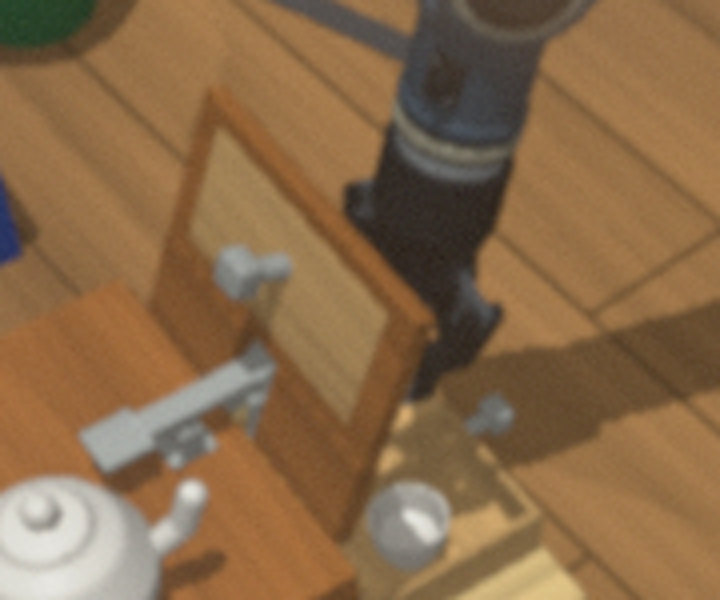

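```bash
python3 - <<'E'
from h import *
R=ORI(d2(75),s=-1)
g=LP(-140,0,150)
q,e=ik(TCP(g,R),R,np.array([.5,.1,-.1,2.3,0,.5,-1.2]));print(e,q.round(2))
s=sense();move_l(s["position"]+[-.05,0.005,.06],None,feed=.25)
move_joints(q);st("back")
ps,ds=camera("scene");pt,dt=camera("top")
cv2.imwrite("pics/k_t.png",cv2.resize(pt[190:360,320:520,::-1],None,fx=3.5,fy=3.5))
for n,d in (("scene",ds),("top",dt)):
    P=cloud(n,d);L=(P[...,:2]-LO)@R2(LY)*1000;Z=P[...,2]*1000
    m=(L[...,0]>-116)&(L[...,0]<-84)&(abs(L[...,1])<30)&(Z>75)&(Z<88)
    print(n,m.sum(),L[m].mean(0) if m.any() else 0, (L[m].min(0),L[m].max(0),np.median(Z[m])) if m.any() else 0)
    print(traylevel(LP(-1,0,0)[:2],LY,n,d,.08))
    # side walls edges
    for lo,hi in ((-60,-20),(0,40)):
        w=(abs(Z-80)<4)&(L[...,0]>lo)&(L[...,0]<hi)&(abs(abs(L[...,1])-87)<15)
        yl=L[w][:,1];print(lo,"y+ ",yl[yl>0].max() if (yl>0).any() else None,"y-",yl[yl<0].min() if (yl<0).any() else None)
    w=(abs(Z-80)<4)&(abs(L[...,0]+75)<12)&(abs(L[...,1])>25)&(abs(L[...,1])<85)
    if w.any(): print("front edge x",np.percentile(L[w][:,0],[2,98]))
E
```

```text
4.537118728580959e-12 [ 0.55  0.08 -0.12  2.39 -0.19  0.44 -1.05]
back t=32.47 pos [ 0.3636 -0.1851  0.1274] F [ 0.4 -0.7  0.2] gap 0.0449 q [ 0.55  0.08 -0.12  2.39 -0.19  0.44 -1.05]
scene 52 [-97.94188868   2.47279482] (array([-109.61316398,   -7.98996257]), array([-84.05726872,  11.38237481]), np.float64(78.94384456560388))
(190, 'slope x,y', array([ 0.0005, -0.0052]), 'z', np.float64(0.0784))
-60 y+  91.88296869488643 y- None
0 y+  92.67503791933656 y- None
front edge x [-76.06947832 -67.91567753]
top 113 [-100.04087986    0.33913588] (array([-111.52347613,  -10.89651364]), array([-84.07018996,  10.56854416]), np.float64(80.7053862857956))
(514, 'slope x,y', array([0.0006, 0.0025]), 'z', np.float64(0.0795))
-60 y+  90.0899144412777 y- -90.21397392196388
0 y+  89.9205123951304 y- -90.03604132776064
front edge x [-76.5832195  -67.70688011]
```

View pics/k_t.png

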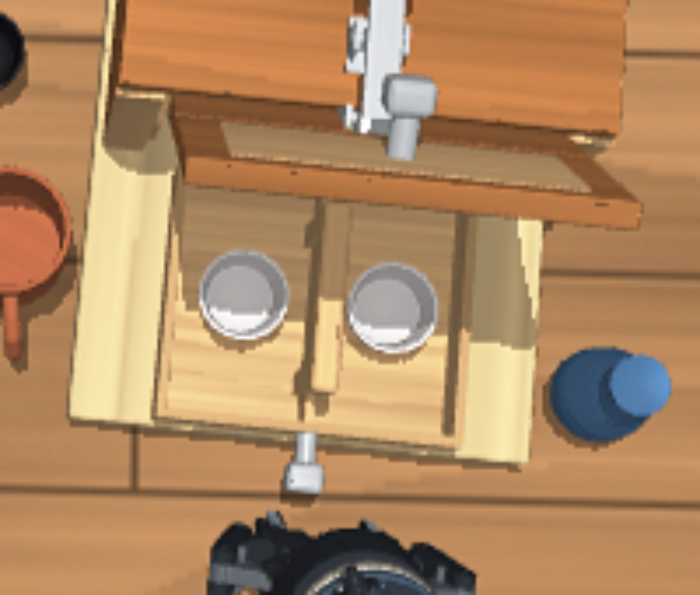

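```bash
python3 - <<'E'
from h import *
R=ORI(d2(75),s=-1)
g=LP(-101,0,72.5)
print(move_l(TCP(g,R),R,feed=.12,until_force=8));st("at")
command_gripper(0.,40);st("grip")
print(move_l(TCP(LP(-40,0,72.5),R),R,feed=.1,until_force=25));st("s1")
print(move_l(TCP(LP(20,0,72.5),R),R,feed=.1,until_force=25));st("s2")
snap("scene","sl_s",(200,80,380,230),4)
E
```

```text
False
at t=33.44 pos [ 0.4019 -0.1875  0.0507] F [-1.3 -0.3  0.1] gap 0.0450 q [ 0.51  0.3  -0.13  2.38 -0.19  0.21 -1.07]
grip t=33.77 pos [ 0.4018 -0.1877  0.0511] F [-2.6  0.4  8. ] gap 0.0213 q [ 0.51  0.3  -0.13  2.38 -0.19  0.22 -1.07]
True
s1 t=33.98 pos [ 0.4017 -0.1877  0.051 ] F [-2.5 -0.2  7.2] gap 0.0214 q [ 0.51  0.3  -0.13  2.38 -0.19  0.22 -1.07]
True
s2 t=34.24 pos [ 0.4016 -0.1877  0.051 ] F [-2.1  0.2  5. ] gap 0.0214 q [ 0.51  0.3  -0.12  2.38 -0.19  0.23 -1.08]
```

View pics/sl_s.png

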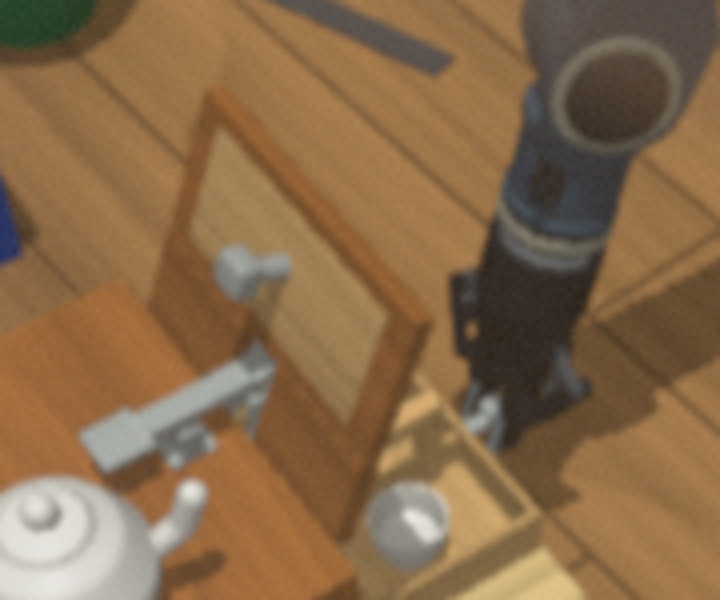

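```bash
python3 - <<'E'
from h import *
R=ORI(d2(75),s=-1)
p=sense()["position"];R0=sense()["tcp_rot"]
print((R0.T@R).round(3))
dx=LP(1000,0,0)-LP(0,0,0)
move_l(p+dx*.004,None,feed=.03);s=st("4mm");print(((s["position"]-p)*1000).round(1))
E
```

```text
[[ 1.    -0.007 -0.001]
 [ 0.007  1.     0.001]
 [ 0.001 -0.001  1.   ]]
4mm t=34.60 pos [ 0.4043 -0.1879  0.051 ] F [-6.3  0.6  5.4] gap 0.0214 q [ 0.5   0.3  -0.12  2.37 -0.19  0.23 -1.08]
[ 2.7 -0.2 -0. ]
```

```bash
python3 - <<'E'
from h import *
R=ORI(d2(75),s=-1)
for x in (-85,-45,-10,22):
    move_l(TCP(LP(x,0,72.5),R),R,feed=.08);s=st("x%d"%x)
    if np.linalg.norm(s["wrist_force"])>30:print("STOP");break
snap("scene","sl2_s",(200,80,380,230),4);_,d=snap("top","sl2_t",(320,190,520,360),3.5)
E
```

```text
x-85 t=34.90 pos [ 0.4163 -0.1886  0.05  ] F [-6.7 -1.2  7. ] gap 0.0212 q [ 0.48  0.32 -0.11  2.36 -0.19  0.23 -1.09]
x-45 t=35.55 pos [ 0.4578 -0.1914  0.0499] F [ 1.3 -0.1 -4.8] gap 0.0213 q [ 0.42  0.36 -0.08  2.28 -0.17  0.26 -1.13]
x-10 t=36.14 pos [ 0.4924 -0.1943  0.05  ] F [ 2.3  0.4 -3.6] gap 0.0217 q [ 0.38  0.4  -0.05  2.21 -0.16  0.29 -1.17]
x22 t=36.69 pos [ 0.5243 -0.1968  0.0499] F [ 1.8  0.8 -3.5] gap 0.0215 q [ 0.34  0.43 -0.03  2.14 -0.15  0.32 -1.19]
```

View pics/sl2_t.png

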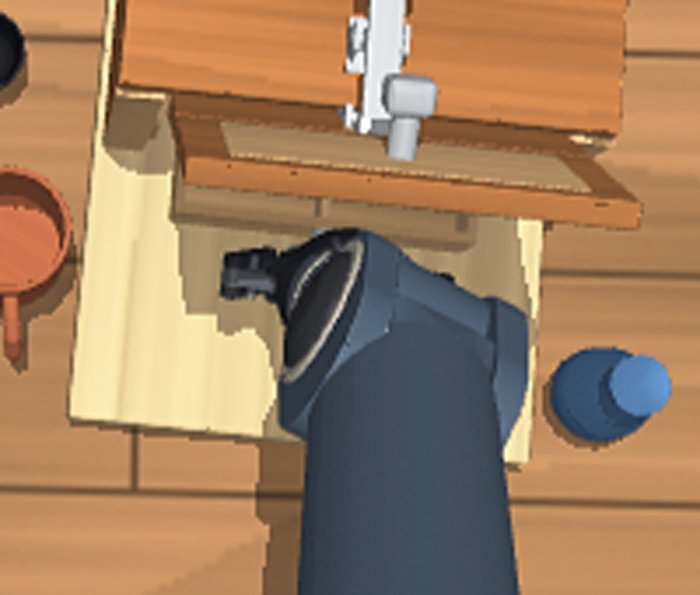

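```bash
python3 - <<'E'
from h import *
qa=sense()["joint_pos"]
def path(p,pts,seed):
    for x,z in pts:
        R=ORI(d2(p),s=-1);seed,e=ik(TCP(LP(x,0,z),R),R,seed);print(p,(x,z),"%.0e"%e,seed.round(2))
    return seed
for p in (48,50,53):
  for s5 in (3.14,3.6):
    path(p,[(-30,134),(22,72),(60,72),(102,72)],np.array([.6,.3,-.2,2.3,s5,.25,1.8]))
path(70,[(-20,150),(-60,180)],qa)
E
```

```text
48 (-30, 134) 2e-07 [ 1.17  0.36 -0.83  2.44  3.13  0.24  1.98]
48 (22, 72) 3e-12 [ 0.93  0.54 -0.63  2.38  3.02  0.39  2.1 ]
48 (60, 72) 5e-13 [ 0.86  0.56 -0.59  2.3   2.97  0.35  2.12]
48 (102, 72) 7e-13 [ 0.78  0.59 -0.55  2.22  2.93  0.31  2.14]
48 (-30, 134) 8e-11 [ 1.17  0.36 -0.83  2.44  3.13  0.24  1.98]
48 (22, 72) 3e-12 [ 0.93  0.54 -0.63  2.38  3.02  0.39  2.1 ]
48 (60, 72) 5e-13 [ 0.86  0.56 -0.59  2.3   2.97  0.35  2.12]
48 (102, 72) 7e-13 [ 0.78  0.59 -0.55  2.22  2.93  0.31  2.14]
50 (-30, 134) 9e-10 [ 0.91  0.29 -0.53  2.43  3.57  0.22  1.49]
50 (22, 72) 1e-11 [ 0.65  0.47 -0.31  2.38  3.37  0.36  1.67]
50 (60, 72) 3e-13 [ 0.61  0.5  -0.29  2.3   3.35  0.31  1.67]
50 (102, 72) 5e-13 [ 0.56  0.53 -0.28  2.21  3.32  0.26  1.67]
50 (-30, 134) 9e-11 [ 0.85  0.28 -0.46  2.44  3.64  0.23  1.41]
50 (22, 72) 1e-11 [ 0.6   0.46 -0.25  2.38  3.43  0.37  1.6 ]
50 (60, 72) 3e-13 [ 0.56  0.49 -0.24  2.3   3.41  0.32  1.59]
50 (102, 72) 4e-13 [ 0.52  0.52 -0.23  2.22  3.39  0.27  1.59]
53 (-30, 134) 1e-08 [ 0.54  0.24 -0.13  2.42  4.07  0.22  0.95]
53 (22, 72) 4e-11 [0.31 0.44 0.08 2.37 3.78 0.36 1.19]
53 (60, 72) 1e-12 [0.31 0.47 0.05 2.29 3.8  0.3  1.15]
53 (102, 72) 2e-12 [0.32 0.5  0.   2.2  3.81 0.25 1.11]
53 (-30, 134) 5e-09 [ 0.54  0.24 -0.13  2.42  4.07  0.22  0.95]
53 (22, 72) 4e-11 [0.31 0.44 0.08 2.37 3.78 0.36 1.19]
53 (60, 72) 1e-12 [0.31 0.47 0.05 2.29 3.8  0.3  1.15]
53 (102, 72) 2e-12 [0.32 0.5  0.   2.2  3.81 0.25 1.11]
70 (-20, 150) 1e-12 [ 0.42  0.23 -0.07  2.22 -0.22  0.36 -1.11]
70 (-60, 180) 2e-13 [ 0.45  0.12 -0.07  2.27 -0.23  0.43 -1.08]
```

```bash
python3 - <<'E'
from h import *
qa=sense()["joint_pos"]
R=ORI(d2(70),s=-1);A,e=ik(TCP(LP(-25,0,165),R),R,qa);print("A",e,A.round(2))
for x,z,p in ((-10,150,52),(0,150,52),(0,165,52),(0,150,56),(0,180,52)):
    R=ORI(d2(p),s=-1);B,e=ik(TCP(LP(x,0,z),R),R,np.array([.6,.45,-.25,2.3,3.4,.3,1.6]));print((x,z,p),"%.0e"%e,B.round(2))
    seed=B
    for xx,zz in ((-4,103),(22,72),(102,72)):
        R=ORI(d2(50),s=-1);seed,e2=ik(TCP(LP(xx,0,zz),R),R,seed);print("   ","%.0e"%e2,seed.round(2))
    o=[]
    for f in np.linspace(0,1,9):
        P,RR=fk(A+(B-A)*f);t=P-.003*RR[:,0];w=P-.25*RR[:,0]
        l=lambda v:[*(R2(LY).T@(v[:2]-LO)*1000).round(),round(v[2]*1000)]
        o.append((l(t),l(w)))
    for a in o: print("      tip",a[0],"wrist",a[1])
E
```

```text
A 1.048246172729258e-12 [ 0.41  0.19 -0.06  2.22 -0.21  0.4  -1.11]
(-10, 150, 52) 4e-03 [ 0.46  0.22 -0.05  2.39  4.17  0.22  0.82]
    6e-11 [0.3  0.35 0.14 2.43 3.84 0.4  1.15]
    2e-12 [0.25 0.46 0.17 2.4  3.76 0.47 1.21]
    3e-12 [0.25 0.51 0.11 2.23 3.78 0.36 1.13]
      tip [np.float64(-18.0), np.float64(0.0), 146] wrist [np.float64(-103.0), np.float64(0.0), 378]
      tip [np.float64(-41.0), np.float64(-62.0), 139] wrist [np.float64(-113.0), np.float64(-12.0), 370]
      tip [np.float64(-38.0), np.float64(-113.0), 151] wrist [np.float64(-118.0), np.float64(-22.0), 366]
      tip [np.float64(-16.0), np.float64(-141.0), 171] wrist [np.float64(-120.0), np.float64(-28.0), 364]
      tip [np.float64(14.0), np.float64(-140.0), 187] wrist [np.float64(-121.0), np.float64(-27.0), 361]
      tip [np.float64(38.0), np.float64(-114.0), 193] wrist [np.float64(-123.0), np.float64(-22.0), 356]
      tip [np.float64(46.0), np.float64(-73.0), 184] wrist [np.float64(-128.0), np.float64(-14.0), 348]
      tip [np.float64(33.0), np.float64(-31.0), 162] wrist [np.float64(-138.0), np.float64(-6.
[... 3946 characters left out ...]
), np.float64(-113.0), 158] wrist [np.float64(-118.0), np.float64(-21.0), 372]
      tip [np.float64(-12.0), np.float64(-140.0), 182] wrist [np.float64(-120.0), np.float64(-25.0), 372]
      tip [np.float64(18.0), np.float64(-138.0), 203] wrist [np.float64(-121.0), np.float64(-24.0), 372]
      tip [np.float64(43.0), np.float64(-112.0), 212] wrist [np.float64(-123.0), np.float64(-18.0), 369]
      tip [np.float64(52.0), np.float64(-71.0), 207] wrist [np.float64(-128.0), np.float64(-9.0), 364]
      tip [np.float64(41.0), np.float64(-29.0), 188] wrist [np.float64(-137.0), np.float64(-1.0), 357]
      tip [np.float64(12.0), np.float64(1.0), 161] wrist [np.float64(-149.0), np.float64(6.0), 348]
```

```bash
python3 - <<'E'
from h import *
qa=sense()["joint_pos"]
for p in (54,57,60,62):
    for sd in (qa,qa+np.array([.5,0,-.6,0,.6,0,-.4]),qa+np.array([-.5,0,.6,0,-.8,0,.6])):
        o=[];seed=sd
        for x in (85,60,35,10,-5):
            R=ORI(d2(p),s=-1);tip=LP(x-11*np.sin(d2(p)),0,66);seed,e=ik(TCP(tip,R,-.003),R,seed);o.append((x,"%.0e"%e,seed.round(2).tolist()))
        print(p);[print("   ",a) for a in o if float(a[1])<1e-5]
E
```

```text
54
54
54
57
57
57
60
60
60
62
62
    (85, '5e-09', [0.89, 0.54, -0.7, 2.15, 1.25, 0.22, -2.5])
    (60, '1e-10', [0.95, 0.52, -0.74, 2.2, 1.36, 0.22, -2.59])
62
```

```bash
cat > pl2.py <<'E'
from h import *
qa=sense()["joint_pos"]
l=lambda v:[*(R2(LY).T@(v[:2]-LO)*1000).round().astype(int),int(round(v[2]*1000))]
R=ORI(d2(70),s=-1);A,e=ik(TCP(LP(-40,0,175),R),R,qa);print("A",e,A.round(2))
for p in (50,53):
  for sd in ([1.2,.7,-1.1,2.2,2.0,.5,.1],[1.0,.6,-.9,2.2,2.3,.4,.5],[1.3,.8,-1.2,2.2,1.6,.5,.3]):
    sd=np.array(sd)
    R=ORI(d2(p),s=1)
    H,e=ik(TCP(LP(102,0,72),R),R,sd);seed=H;o=[(102,72,"%.0e"%e,H.round(2).tolist())]
    for x,z in ((60,72),(22,72),(0,98),(-8,130),(-8,160)):
        seed,e=ik(TCP(LP(x,0,z),R),R,seed);o.append((x,z,"%.0e"%e,seed.round(2).tolist()))
    print(p);[print("  ",a) for a in o]
    B=seed
    for f in np.linspace(0,1,9):
        P,RR=fk(A+(B-A)*f);print("      tip",l(P-.003*RR[:,0]),"hand",l(P-.15*RR[:,0]),"z",RR[:,2].round(1))
E
python3 pl2.py
```

```text
A 1.2773293058629978e-12 [ 0.42  0.15 -0.05  2.24 -0.22  0.42 -1.1 ]
50
   (102, 72, '2e-12', [1.17, 0.85, -1.11, 2.18, 2.1, 0.53, 0.03])
   (60, 72, '6e-13', [1.25, 0.84, -1.16, 2.27, 2.15, 0.55, -0.02])
   (22, 72, '3e-13', [1.32, 0.83, -1.2, 2.34, 2.2, 0.57, -0.05])
   (0, 98, '7e-13', [1.38, 0.74, -1.24, 2.38, 2.15, 0.5, -0.04])
   (-8, 130, '3e-12', [1.43, 0.62, -1.26, 2.37, 2.05, 0.39, -0.0])
   (-8, 160, '2e-11', [1.45, 0.49, -1.23, 2.35, 1.94, 0.25, 0.05])
      tip [np.int64(-33), np.int64(0), 156] hand [np.int64(-83), np.int64(0), 294] z [-0.1 -1.   0. ]
      tip [np.int64(-51), np.int64(-18), 131] hand [np.int64(-93), np.int64(-9), 271] z [ 0.3 -0.9  0.2]
      tip [np.int64(-60), np.int64(-32), 112] hand [np.int64(-99), np.int64(-16), 253] z [ 0.6 -0.8  0.3]
      tip [np.int64(-61), np.int64(-42), 99] hand [np.int64(-101), np.int64(-21), 239] z [ 0.8 -0.4  0.3]
      tip [np.int64(-55), np.int64(-45), 93] hand [np.int64(-101), np.int64(-22), 230] z [ 0.9 -0.1  0.3]
      tip [np.int64(-43), np.int64(-42), 93] hand [np.int64(-98), np.int64(-21), 227] z [0.9 0.3 0.3]
    
[... 6224 characters left out ...]
.int64(-66), np.int64(-12), 100] hand [np.int64(-98), np.int64(-4), 243] z [ 0.6 -0.7  0.2]
      tip [np.int64(-71), np.int64(-15), 82] hand [np.int64(-102), np.int64(-5), 225] z [ 0.9 -0.4  0.2]
      tip [np.int64(-69), np.int64(-15), 72] hand [np.int64(-102), np.int64(-4), 215] z [ 1.  -0.   0.2]
      tip [np.int64(-59), np.int64(-13), 71] hand [np.int64(-100), np.int64(-3), 212] z [0.9 0.4 0.2]
      tip [np.int64(-41), np.int64(-9), 81] hand [np.int64(-95), np.int64(-2), 218] z [0.7 0.7 0.2]
      tip [np.int64(-19), np.int64(-4), 105] hand [np.int64(-89), np.int64(0), 234] z [0.4 0.9 0.1]
      tip [np.int64(4), np.int64(0), 144] hand [np.int64(-84), np.int64(0), 261] z [0.1 1.  0. ]
```

```bash
python3 - <<'E'
from h import *
command_gripper(.045)
st("open")
R=ORI(d2(70),s=-1)
move_l(TCP(LP(-60,0,195),R),R,feed=.3);s=st("A")
R=ORI(d2(50),s=1)
sd=np.array([1.3,.8,-1.16,2.34,2.23,.54,-.1])
q,e=ik(TCP(LP(22,0,72),R),R,sd);q,e=ik(TCP(LP(0,0,98),R),R,q);B,e=ik(TCP(LP(-8,0,145),R),R,q);print(e,B.round(2))
l=lambda v:[*(R2(LY).T@(v[:2]-LO)*1000).round().astype(int).tolist(),int(round(v[2]*1000))]
A=s["joint_pos"]
for f in np.linspace(0,1,9):
    P,RR=fk(A+(B-A)*f);print("  tip",l(P-.003*RR[:,0]))
p,d=snap("top","mid_t",(320,190,520,360),3.5)
E
```

```text
open t=37.14 pos [ 0.5247 -0.1974  0.0508] F [-0.3  0.4  0.6] gap 0.0448 q [ 0.34  0.43 -0.03  2.14 -0.15  0.32 -1.19]
A t=37.78 pos [ 0.4449 -0.1909  0.1735] F [0.3 0.5 0.1] gap 0.0447 q [ 0.45  0.09 -0.07  2.25 -0.21  0.47 -1.09]
1.3212070326673597e-11 [ 1.41  0.52 -1.2   2.36  2.06  0.29 -0.06]
  tip [-53, 0, 176]
  tip [-71, -23, 146]
  tip [-80, -42, 123]
  tip [-79, -54, 106]
  tip [-70, -59, 94]
  tip [-54, -55, 89]
  tip [-34, -43, 92]
  tip [-13, -23, 105]
  tip [5, 0, 130]
```

View pics/mid_t.png

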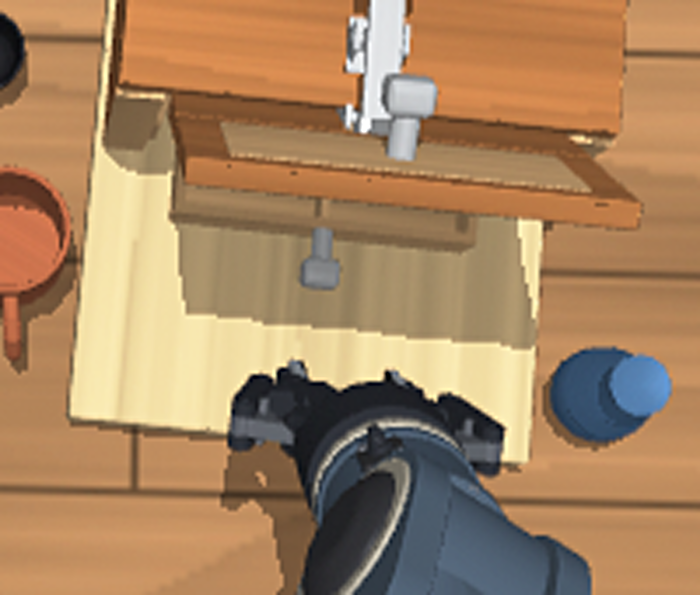

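```bash
python3 - <<'E'
from h import *
R=ORI(d2(50),s=1)
sd=np.array([1.3,.8,-1.16,2.34,2.23,.54,-.1])
q,e=ik(TCP(LP(22,0,72),R),R,sd);q,e=ik(TCP(LP(0,0,98),R),R,q);B,e=ik(TCP(LP(-8,0,145),R),R,q)
move_joints(B);st("B")
move_l(TCP(LP(-2,0,101),R),R,feed=.2)
move_l(TCP(LP(22,0,72.5),R),R,feed=.1);st("at")
command_gripper(0,40);st("grip")
for x in (50,80,97):
    move_l(TCP(LP(x,0,72.5),R),R,feed=.08);s=st("x%d"%x)
    if np.linalg.norm(s["wrist_force"])>30:print("STOP");break
snap("scene","hm_s",(200,80,380,230),4);snap("top","hm_t",(320,140,520,310),3.5)
E
```

```text
B t=39.79 pos [ 0.5034 -0.1953  0.1271] F [-0.7 -0.1  0.2] gap 0.0452 q [ 1.41  0.52 -1.2   2.36  2.06  0.29 -0.06]
at t=40.69 pos [ 0.5333 -0.1977  0.0557] F [-0.7 -1.   0.2] gap 0.0449 q [ 1.3   0.79 -1.16  2.34  2.23  0.53 -0.11]
grip t=41.02 pos [ 0.533  -0.1979  0.0557] F [-5.   0.   7.9] gap 0.0216 q [ 1.3   0.79 -1.16  2.35  2.24  0.53 -0.11]
x50 t=41.52 pos [ 0.562  -0.1997  0.0557] F [3.6 0.8 0.4] gap 0.0214 q [ 1.24  0.8  -1.13  2.29  2.2   0.52 -0.08]
x80 t=42.04 pos [ 0.5915 -0.2017  0.0557] F [0.7 1.2 4. ] gap 0.0214 q [ 1.19  0.81 -1.09  2.23  2.16  0.5  -0.05]
x97 t=42.41 pos [ 0.6084 -0.203   0.0557] F [0.8 1.6 5.7] gap 0.0215 q [ 1.16  0.81 -1.07  2.2   2.14  0.49 -0.03]
```

View pics/hm_s.png

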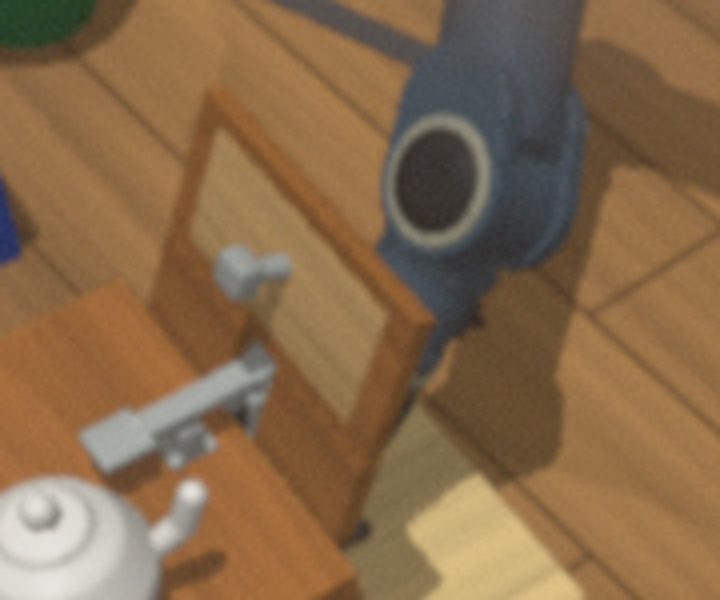

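```bash
python3 - <<'E'
from h import *
R=ORI(d2(50),s=1)
for x in (101,104,107,110):
    move_l(TCP(LP(x,0,72.5),R),R,feed=.05);s=st("x%d"%x)
    c=TCP(LP(x,0,72.5),R);print("lag",((c-s["position"])*1000).round(1))
    if s["wrist_force"][0]<-14:print("home");break
E
```

```text
x101 t=42.76 pos [ 0.6116 -0.2031  0.0557] F [-5.8  1.7 10.7] gap 0.0212 q [ 1.15  0.81 -1.07  2.19  2.13  0.49 -0.03]
lag [ 0.3 -0.8 -0.8]
x104 t=43.01 pos [ 0.6142 -0.2033  0.0557] F [-9.   1.2 13.7] gap 0.0215 q [ 1.14  0.81 -1.07  2.18  2.12  0.49 -0.02]
lag [ 0.7 -0.9 -0.8]
x107 t=43.26 pos [ 0.6155 -0.2034  0.0553] F [-19.4   1.6  22.3] gap 0.0216 q [ 1.14  0.81 -1.06  2.18  2.12  0.49 -0.02]
lag [ 2.4 -1.  -0.4]
home
```

```bash
python3 - <<'E'
from h import *
R=ORI(d2(50),s=1)
move_l(TCP(LP(104,0,72.5),R),R,feed=.05)
command_gripper(.045);st("open")
move_l(TCP(LP(25,0,90),R),R,feed=.3)
snap("top","hm2_t",(320,120,520,290),3.5);snap("scene","hm2_s",(200,80,380,230),4)
move_l(TCP(LP(-8,0,140),R),R,feed=.3);st("B")
RA=ORI(d2(75),s=-1)
A,e=ik(TCP(LP(-110,0,250),RA),RA,np.array([.5,.1,-.1,2.25,0,.5,-1.2]))
RC=ORI(d2(90),s=-1)
H,e2=ik(TCP(LP(-60,0,440),RC),RC,np.array([.3,.0,0,1.8,0,1.2,-1.3]))
C,e3=ik(TCP(LP(163,-2,262+20+60),RC,-.003),RC,np.array([.24,.4,0,1.45,0,1.2,-1.4]))
print(e,e2,e3,A.round(2),H.round(2),C.round(2))
q0=sense()["joint_pos"]
l=lambda v:[*(R2(LY).T@(v[:2]-LO)*1000).round().astype(int).tolist(),int(round(v[2]*1000))]
for a,b in ((q0,A),(A,H),(H,C)):
    print("--")
    for f in np.linspace(0,1,7):
        P,RR=fk(a+(b-a)*f);print("  tip",l(P-.003*RR[:,0]),"hand",l(P-.15*RR[:,0]))
E
```

```text
open t=43.86 pos [ 0.6145 -0.2045  0.0543] F [ 0.  -0.   0.1] gap 0.0447 q [ 1.14  0.81 -1.06  2.18  2.12  0.49 -0.02]
B t=44.73 pos [ 0.5042 -0.1963  0.1235] F [-0.5 -0.8 -1.5] gap 0.0449 q [ 1.41  0.54 -1.21  2.37  2.07  0.31 -0.05]
4.771142721150771e-13 4.576123616633919e-13 5.938541100757962e-13 [ 0.5  -0.04 -0.09  2.22 -0.13  0.72 -1.15] [ 0.31  0.02  0.01  1.69 -0.    1.43 -1.33] [ 0.24  0.43  0.01  1.34 -0.    1.37 -1.4 ]
--
  tip [6, -1, 126] hand [-89, 0, 238]
  tip [-21, -50, 105] hand [-95, -25, 229]
  tip [-55, -86, 107] hand [-108, -43, 238]
  tip [-90, -100, 125] hand [-123, -50, 260]
  tip [-114, -87, 151] hand [-136, -43, 290]
  tip [-120, -51, 184] hand [-143, -25, 327]
  tip [-105, 0, 231] hand [-143, 0, 373]
--
  tip [-105, 0, 231] hand [-143, 0, 373]
  tip [-91, 0, 258] hand [-123, -2, 402]
  tip [-79, 0, 288] hand [-105, -3, 432]
  tip [-70, 0, 319] hand [-90, -3, 464]
  tip [-64, 0, 351] hand [-78, -3, 498]
  tip [-61, 0, 385] hand [-67, -2, 532]
  tip [-60, 0, 420] hand [-60, 0, 567]
--
  tip [-60, 0, 420] hand [-60, 0, 567]
  tip [-22, -3, 413] hand [-22, -3, 560]
  tip [16, -5, 404] hand [16, -5, 551]
  tip [54, -5, 392] hand [54, -5, 539]
  tip [91, -5, 378] hand [91, -5, 525]
  tip [127, -4, 361] hand [127, -4, 508]
  tip [163, -2, 342] hand [163, -2, 489]
```

View pics/hm2_t.png

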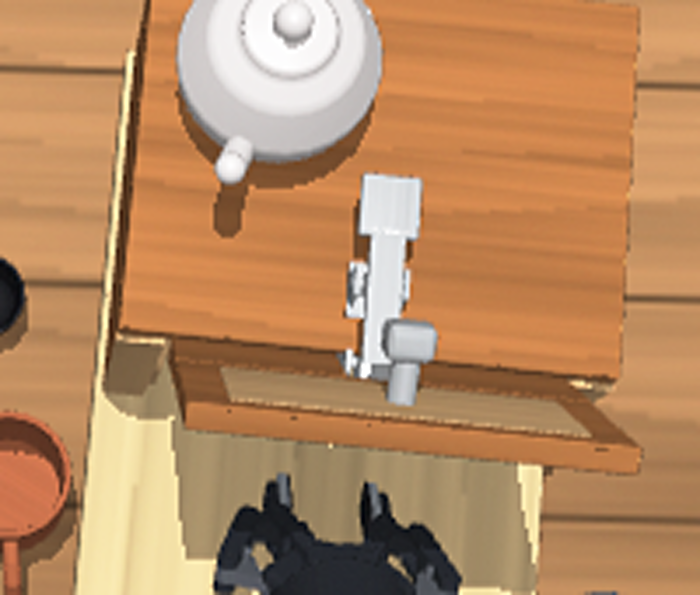

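```bash
python3 - <<'E'
from h import *
for n in ("top","scene"):
    T=cloud(n,np.load(f"pics/{n}0.npy"));L=(T[...,:2]-LO)@R2(LY)*1000;Z=T[...,2]*1000
    for lo in (240,260,275,285,295,305):
        k=(Z>lo)&(Z<lo+12)&(L[...,0]>110)&(L[...,0]<215)&(L[...,1]>17)&(L[...,1]<130)
        if k.any(): print(n,lo,k.sum(),L[k].min(0).round(),L[k].max(0).round())
command_gripper(0.0)
RA=ORI(d2(70),s=-1)
A,e=ik(TCP(LP(-60,0,195),RA),RA,np.array([.45,.1,-.07,2.25,-.2,.47,-1.1]))
move_joints(A)
RC=ORI(d2(90),s=-1)
H,e2=ik(TCP(LP(-60,0,440),RC),RC,np.array([.3,.0,0,1.8,0,1.2,-1.3]))
move_joints(H);s=st("H")
E
```

```text
top 240 54 [180.  28.] [215. 117.]
top 260 358 [166.  19.] [214. 114.]
top 275 359 [153.  28.] [215. 104.]
top 285 260 [151.  39.] [215.  98.]
top 295 29 [155.  51.] [215.  95.]
scene 240 25 [150.  17.] [215. 116.]
scene 260 147 [164.  50.] [215. 113.]
scene 275 171 [160.  39.] [215. 106.]
scene 285 115 [154.  44.] [215. 100.]
scene 295 12 [160.  59.] [215.  95.]
H t=48.17 pos [ 0.4361 -0.1901  0.4153] F [ 0.7  0.3 -0.3] gap -0.0002 q [ 0.31  0.02  0.01  1.69 -0.    1.43 -1.33]
```

```bash
cat >> h.py <<'E'
def flapang():
    "flap angle from the top camera: panel points right half, away from middle"
    _,d=camera("top");P=cloud("top",d);L=(P[...,:2]-LO)@R2(LY)*1000;Z=P[...,2]*1000
    m=(abs(L[...,1])>35)&(abs(L[...,1])<103)&(L[...,0]<80)&(L[...,0]>-95)&(Z>50)&(Z<375)
    X=L[m][:,0]-82;z=Z[m]-203
    r=np.hypot(X,z);k=(r>90)&(r<168);a=np.arctan2(-X[k],-z[k])
    return k.sum(),np.percentile(a,[10,50,90]).round(2) if k.any() else None
E
python3 - <<'E'
from h import *
RC=ORI(d2(90),s=-1)@Ro.from_rotvec([np.pi/2,0,0]).as_matrix()
best=None
for sg in (1,-1):
    Rr=ORI(d2(90),s=-1)@Ro.from_rotvec([sg*np.pi/2,0,0]).as_matrix()
    C,e=ik(TCP(LP(158,-9,335),Rr,-.003),Rr,np.array([.24,.4,0,1.4,0,1.3,-1.4+sg*0-0]))
    print(sg,e,C.round(2))
    if e<1e-6 and (best is None or abs(C[6])<abs(best[0][6])): best=(C,Rr)
C,Rr=best;print(flapang())
move_joints(C);st("C")
move_l(TCP(LP(158,-9,255),Rr,-.003),Rr,feed=.2);st("pre")
snap("scene","ct_s",(130,30,400,250),2.5)
np.save("RC.npy",Rr)
E
```

```text
1 6.222578008419077e-11 [-0.26  0.52  0.83  1.39 -0.38  1.39 -2.65]
-1 2.544673847369497e-12 [ 0.45  0.45 -0.3   1.34  0.13  1.37  0.08]
(np.int64(726), array([2.72, 2.79, 2.82]))
C t=49.48 pos [ 0.6529 -0.2162  0.3318] F [ 0.3 -0.3 -0.2] gap 0.0001 q [ 0.45  0.45 -0.3   1.35  0.13  1.37  0.08]
pre t=50.03 pos [ 0.6537 -0.2162  0.2532] F [-0.   0.4  0.9] gap -0.0001 q [ 0.46  0.49 -0.3   1.46  0.15  1.21  0.06]
```

View pics/ct_s.png

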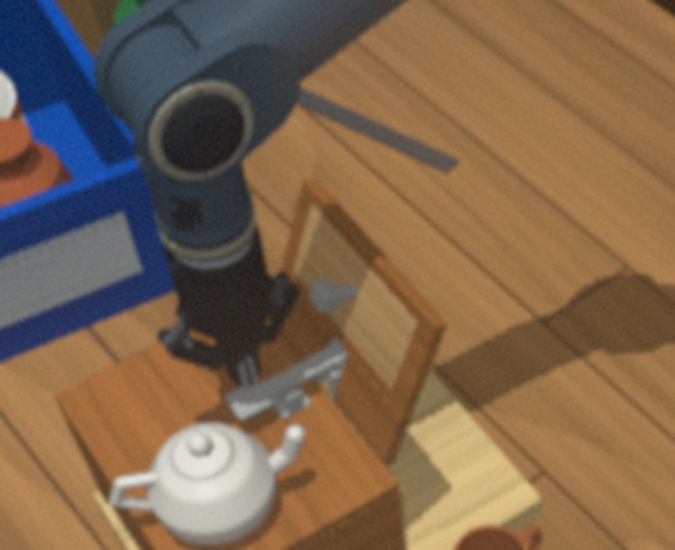

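```bash
python3 - <<'E'
from h import *
Rr=np.load("RC.npy")
h=move_l(TCP(LP(158,-9,226),Rr,-.003),Rr,feed=.04,until_force=10);st("press %s"%h)
for i in range(5):
    sleep(.2);print(flapang());
    s=sense();print(s["time_s"],s["position"][2],s["wrist_force"].round(1))
E
```

```text
press True t=50.67 pos [ 0.6577 -0.2166  0.2319] F [-1.7  0.6  5.8] gap 0.0003 q [ 0.46  0.51 -0.3   1.48  0.15  1.16  0.06]
(np.int64(1005), array([2.52, 2.58, 2.61]))
50.925 0.23202109946824007 [-0.5 -0.2  4.7]
(np.int64(1266), array([2.32, 2.37, 2.39]))
51.175 0.23201420118630695 [-1.  -0.2  5. ]
(np.int64(1441), array([2.06, 2.09, 2.11]))
51.425 0.23201463940763006 [-0.7  0.   5.7]
(np.int64(1497), array([1.72, 1.74, 1.77]))
51.675 0.23203757462793625 [-1.1  0.4  5.6]
(np.int64(1505), array([1.35, 1.38, 1.41]))
51.925 0.23203347801529242 [-0.4 -0.7  5.6]
```

```bash
python3 - <<'E'
from h import *
Rr=np.load("RC.npy")
move_l(TCP(LP(158,-9,340),Rr,-.003),Rr,feed=.25)
RC=ORI(d2(90),s=-1)
H,e2=ik(TCP(LP(-60,0,420),RC),RC,np.array([.3,.0,0,1.8,0,1.2,-1.3]))
move_joints(H);st("H")
R=ORI(d2(75),s=-1)
Q,e=ik(TCP(LP(-45,0,130),R,-.003),R,np.array([.4,.2,0,2.2,0,.5,-1.2]));print(e)
print(flapang())
move_joints(Q);st("Q")
_,d=snap("top","cl_t",(320,160,520,330),3.5)
P=cloud("top",d);L=(P[...,:2]-LO)@R2(LY)*1000;Z=P[...,2]*1000
m=(L[...,0]>0)&(L[...,0]<52)&(abs(L[...,1])<14)&(Z>80)&(Z<135);print("knob pts",m.sum(),L[m].min(0).round(),L[m].max(0).round(),np.percentile(Z[m],[5,50,95]) if m.any() else 0)
E
```

```text
H t=53.77 pos [ 0.4369 -0.19    0.3961] F [ 0.6 -1.  -0.5] gap -0.0005 q [ 0.31  0.03  0.01  1.73 -0.    1.38 -1.33]
7.960209740688275e-13
(np.int64(529), array([0.21, 0.22, 0.24]))
Q t=54.87 pos [ 0.4539 -0.1919  0.128 ] F [-0.   1.   0.4] gap -0.0001 q [ 0.42  0.2  -0.06  2.23 -0.13  0.46 -1.18]
knob pts 151 [ 23. -11.] [51. 12.] [ 93.64639526 103.93348099 108.88764418]
```

View pics/cl_t.png

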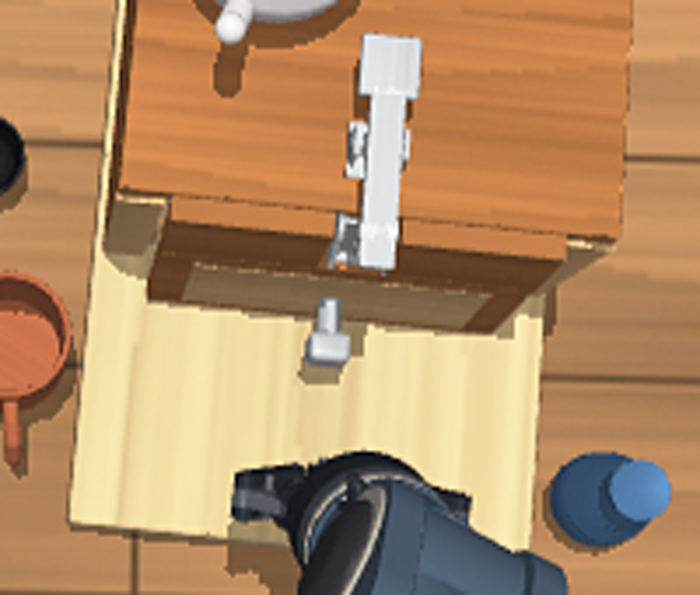

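```bash
python3 - <<'E'
from h import *
R=ORI(d2(75),s=-1)
move_l(TCP(LP(-8,0,88),R,-.003),R,feed=.2)
h=move_l(TCP(LP(32,0,88),R,-.003),R,feed=.06,until_force=15);s=st("push %s"%h)
g=s["position"]+R[:,0]*-.003;print("tip locker",R2(LY).T@(g[:2]-LO)*1000,g[2])
print(flapang())
E
```

```text
push True t=55.96 pos [ 0.5233 -0.1967  0.0836] F [-1.  -0.6  0.9] gap 0.0004 q [ 0.35  0.37 -0.04  2.12 -0.11  0.41 -1.24]
tip locker [26.09303     0.25530852] 0.08646511319257509
(np.int64(454), array([0.05, 0.07, 1.82]))
```

```bash
python3 - <<'E'
from h import *
R=ORI(d2(75),s=-1)
for x in (27,29,31,33):
    move_l(TCP(LP(x,0,88),R,-.003),R,feed=.05);s=st("x%d"%x)
    g=s["position"]+R[:,0]*-.003;print("tip locker",(R2(LY).T@(g[:2]-LO)*1000).round(1))
    if s["wrist_force"][0]<-22: break
move_l(TCP(LP(-40,0,130),R,-.003),R,feed=.25)
sleep(.2);print(flapang());st()
_,d=snap("top","end_t",(320,160,520,330),3.5);snap("scene","end_s",(130,100,400,320),2.5)
P=cloud("top",d);L=(P[...,:2]-LO)@R2(LY)*1000;Z=P[...,2]*1000
m=(L[...,0]>10)&(L[...,0]<52)&(abs(L[...,1])<14)&(Z>90)&(Z<135);print("knob pts",m.sum(),L[m].min(0).round(1),np.percentile(Z[m],[5,50,95]))
E
```

```text
x27 t=56.26 pos [ 0.5235 -0.1967  0.0846] F [-1.5  0.5 -1.7] gap -0.0001 q [ 0.36  0.37 -0.05  2.12 -0.11  0.4  -1.23]
tip locker [26.2  0.3]
x29 t=56.51 pos [ 0.5237 -0.1967  0.0844] F [-7.3  1.7  3.4] gap 0.0001 q [ 0.35  0.37 -0.04  2.12 -0.11  0.4  -1.24]
tip locker [26.5  0.3]
x31 t=56.76 pos [ 0.5238 -0.1968  0.084 ] F [-13.4   1.    9.3] gap 0.0001 q [ 0.35  0.37 -0.04  2.12 -0.11  0.41 -1.24]
tip locker [26.6  0.3]
x33 t=57.01 pos [ 0.5239 -0.1968  0.0835] F [-16.9   2.2  12.7] gap 0.0004 q [ 0.35  0.37 -0.04  2.11 -0.11  0.41 -1.24]
tip locker [26.7  0.3]
(np.int64(655), array([0.06, 0.08, 1.76]))
 t=57.74 pos [ 0.4582 -0.1917  0.1267] F [ 0.1 -0.4 -0.3] gap -0.0000 q [ 0.41  0.21 -0.06  2.22 -0.13  0.46 -1.19]
knob pts 103 [ 34.2 -11.4] [ 94.56947906 100.55525957 105.46161886]
```

View pics/end_t.png

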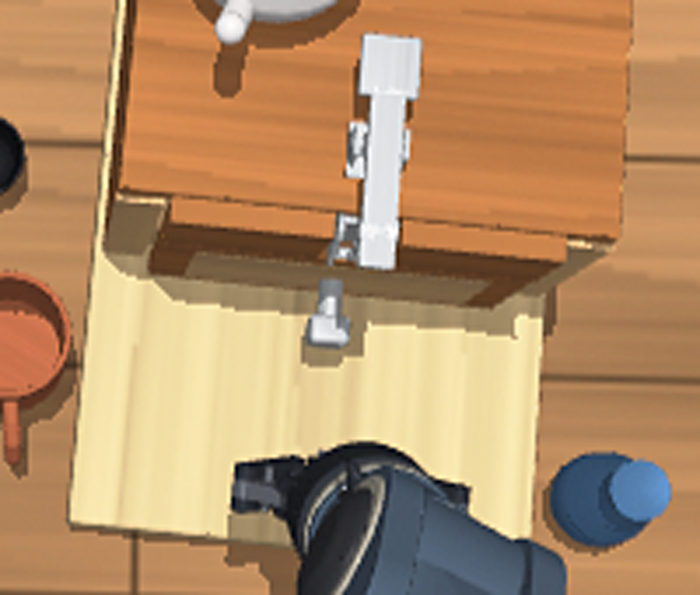

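View pics/end_s.png

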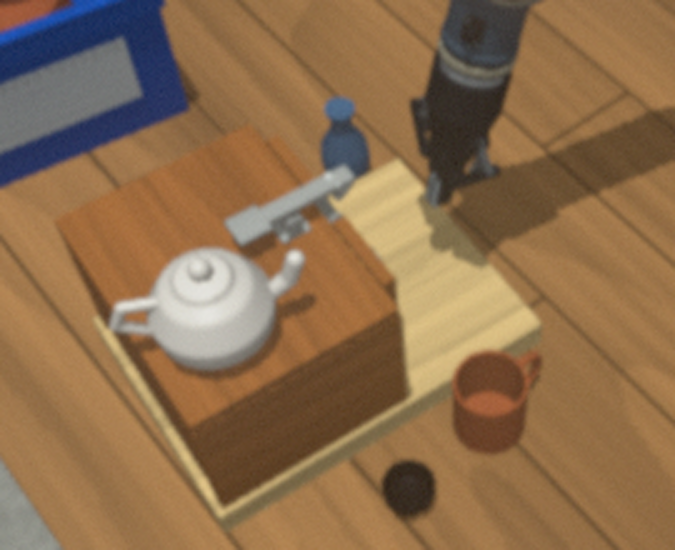

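```bash
python3 - <<'E'
from h import *
def ang(d):
    P=cloud("top",d);L=(P[...,:2]-LO)@R2(LY)*1000;Z=P[...,2]*1000
    out=[]
    for ylo,yhi in ((-104,-88),(88,104),(-85,-20),(20,85)):
        m=(L[...,1]>ylo)&(L[...,1]<yhi)&(L[...,0]<84)&(L[...,0]>20)&(Z>60)&(Z<185)
        X=L[m][:,0]-82;z=Z[m]-203;r=np.hypot(X,z);t=np.arctan2(-X,-z)-np.arcsin(np.clip(7/r,-1,1));k=r>60
        if k.sum()>5: A=np.polyfit(z[k],X[k],1);out.append((int(k.sum()),round(float(np.median(t[k])),3),"slope t %.3f"%np.arctan(A[0])))
    return out
print("start",ang(np.load("pics/top0.npy")))
_,d=camera("top");print("now",ang(d))
_,d=camera("top");print("now",ang(d))
E
```

```text
start [(66, 0.02, 'slope t 0.020'), (64, 0.021, 'slope t 0.020'), (275, 0.027, 'slope t 0.025'), (267, 0.027, 'slope t 0.026')]
now [(58, 0.001, 'slope t 0.001'), (59, 0.002, 'slope t 0.004'), (251, 0.007, 'slope t 0.006'), (255, 0.008, 'slope t 0.007')]
now [(56, 0.002, 'slope t -0.002'), (61, 0.003, 'slope t 0.001'), (254, 0.008, 'slope t 0.005'), (256, 0.008, 'slope t 0.006')]
```

```bash
python3 - <<'E'
from h import *
p,d=camera("top");a=cv2.imread("pics/top0.png")[:,:,::-1].astype(int)
df=(abs(p.astype(int)-a).sum(2)>60)
for n,(u0,v0,u1,v1) in dict(teapot=(368,92,432,172),bowls=(175,155,240,220),vase=(475,285,515,318),mug=(300,232,344,292)).items(): print(n,df[v0:v1,u0:u1].mean().round(3))
st();print(finish_job())
E
```

```text
teapot 0.0
bowls 0.0
vase 0.002
mug 0.0
 t=57.99 pos [ 0.4575 -0.1918  0.1268] F [0.  0.1 0.7] gap 0.0001 q [ 0.41  0.21 -0.06  2.22 -0.13  0.46 -1.19]
the job is handed in; nothing more can be done
None
```

I did the whole job in the order asked and handed it in at 58.0 s:
- **Flap up:** I lifted the flap by its knob until the stay caught.
- **Tray in:** I carried the tray level to the step, set it down and let go. I then slid it by its knob between the rails to the back, re-gripping once on the way in.
- **Flap down:** I pressed the catch and held it until the flap was near 1.4 rad, let it sink, then pushed it shut.

**Last checks**
- The flap reads about 0.002 rad on its frame, against 0.02 at the start. It was solid under a push of about 17 N.
- The teapot, bowls, vase and mug look unchanged from the first picture.
- The tray stopped against resistance at 19 N, with its knob about 105 mm into the locker frame; 102 was expected, so it agrees within my roughly 3 mm error.
- The tray and cups could not be seen once inside. The cups were standing in the tray when it was set down (only one was in view once the tray was let go), and the slide was slow.

**What went wrong or disagreed**
- The first lift slipped off the flap knob near 1.1 rad, and the flap sank back ajar. The cause was the stated tool length: a touch on the step showed the fingertips about 3 mm behind the reported tool centre point (TCP), not 25 mm ahead. I corrected for this, and every later grasp held.
- Two force-guarded slide moves stopped at once without moving the tray. I used short unguarded steps instead, checking the force after each.

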